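# Lock the stop screw with its jam nut

## Robot

A 6-joint arm with a two-finger parallel gripper is mounted at the origin on a cart in front of the work surface, level with it; the furniture and walls round the work are solid. World frame = base frame: x ahead of the robot, y to its left, z up, the work surface at z = 0. Lengths are in m, angles in rad, forces in N, time in s.
With the tool pointing down it reaches from about 0.3 to 0.75 m from the base axis. Payload 8.5 kg.
Tool frame: the origin (TCP) lies midway between the tips of the shut fingers; the grasp point (between the pads) lies 19 mm behind it; z points along the fingers, y is the direction in which the jaws open and shut (so a half turn about z gives the same grasp; the last joint's range is limited). The gripper opens to 85 mm and grips with 20 to 120 N. Pads are 22 mm wide; open, the fingers measure 114 mm over their backs; the gripper's body (76 mm by 85 mm) begins 54 mm behind the grasp point. The pads swing forward as they close: fully open they stand 13 mm farther back than shut.
Start: joints at [1.123, 0.381, 1.297, -0, 1.464, -0.215], TCP at [0.127, 0.535, 0.231] pointing down, gripper open.
Joint ranges: [-3.11, 3.11], [-0.89, 2.33], [0.22, 2.48], [-1.42, 4.56], [0.17, 2.85], [-2.88, 2.88]. Speed limits (rad/s): [2.39, 2.39, 3.14, 3.14, 3.14, 3.14].

## Interface

Orientations are given as a unit quaternion [w, x, y, z].
In Python, from workcell import ctrl gives the robot as it stands. The module is installed in compiled form; this text tells all that it offers.
- The arm moves only by the tool play_rows, never from a script. Its argument "commands" is a list of rows, each an object with "gripper": the gripper's target within -1 to 1 (shut at 1, half-way at 0, fully open at -1); "dp": the shift along the tool's x, y, z in units of 30 mm (1.0 is 30 mm), a list of three; "yaw": the turn about the tool's z in units of 5 degrees (1.0 is 5 degrees). In form: [{"gripper": gripper, "dp": [x, y, z], "yaw": yaw}, ...]. A call has 1 to 12 rows; each row is the pose to reach, as a shift and turn from the pose commanded when the call began, along the tool's axes at that moment; what a row does not reach only later rows make up. A row lasts 1/12 s, in which the tool goes at most 41.7 mm and 7.16 degrees, less where a joint would pass 70% of its speed; a pose out of reach is approached as far as the arm can. A call with a gripper value outside its range is refused whole. The fingers move at their own pace and stop on an object; "grip_force" is the grip in N (left out, the last holds). Time passes only in rows, so rows that repeat a pose let the fingers close. It gives the time, the measured TCP pose, the force and the opening at its end, in the units of the state.
- ctrl.get_obs(): the state, without advancing time (a new reading comes with each control period).
- ctrl.capture(name): name is "scene" or "top"; returns a dict with "img" (420x560x3 uint8, blue, green, red), "fovy" (degrees; the focal length in pixels is half the picture's height over the tangent of half this angle, whatever the lens; pixels are square), "cx", "cy" (the principal point, pixels), "world_to_cam" (4x4, takes a point from world to camera coordinates). Camera axes: x right, y down, z forward; pixel columns grow to the right and rows downward; lengths in m; the calibration is good to about 2 mm. A picture is of the moment at which its call begins. There is no depth.
- ctrl.finish_job(): hands the job in, once; it reports no verdict.
Trained networks look in a picture, given as the dict that the camera call returned (one of the last four; its "shot" number tells which), for a name from the list of things; names that differ only in an ending like _2 or _b are one class to them, and where a whole thing is asked for, a point or a joint stands for the part that bears it (a point fixed in the world has none). Each returns a list of dicts, best first, with "confidence" (0 to 1); they miss things now and then, are a little off and sometimes report something else, mostly with a low value. They report only what shows in the picture. A call takes as long as a camera call.
- ctrl.regions_of(picture, label): "region" (420x560 bool, what is visible of it) and "rect" ([left, top, width, height] in pixels, round what is visible of it).
- ctrl.landmark_of(picture, label): "position" ([column, row] in pixels: a listed point, or the origin of a listed thing).
The state is a dict: "time": time; "qpos": joint angles; "dq": joint speeds; "tau": joint torques, N m; "ee_pos": TCP position; "tool_rot": TCP orientation; "wrist_force": force on the tool from outside, world axes, zero at the start; "moment": the same for the moment, N m; "opening": opening from 0.0 (shut) to 1.0 (fully open).
Only numpy, scipy, OpenCV 4.12 (cv2) and the standard library are available. Lean on these libraries where they do the work, as an engineer would, in place of code of your own. Each camera call takes 0.05 s, during which the arm holds its last target.

## Task

The stop screw in the small steel stand has been set and must not lose its setting: fit the loose aluminium holding key fully down over the screw's square head, with its arm between the stand's two upright posts, and let go of it. Then push the lever of the jam nut under the head clockwise (seen from above) until the nut is firmly tight on its spring washer, without crushing the washer. Finally lift the key off, stand it on the bench well clear of the stand, and leave the bottles and the flask alone.

Things in the scene. Friction and masses are not known exactly. Their poses are not given: they have to be found in the camera images.
- stand: Fixed dark steel stand, plate 150 x 96 x 12 mm with a 40 mm high boss. Origin on the vertical screw axis at bench level; z up; x runs from the screw to the fork (plate from x = -53 to +97 mm). The fork: two upright steel posts 12 mm thick with round tops at x = +78, y = +13.5 and -13.5 mm, 90 mm high, 15 mm clear between them.
- screw_head (a point): Centre of the top face of the screw's square head, 84 mm above the bench. The head is 24 x 24 mm, 20 mm tall; its axes turn with the screw and lie along the stand's x and y within 0.02 rad at the start. Below it: a short thread, then the jam nut.
- screw (a joint): Turn of the screw in the stand, rad, counter-clockwise from above positive; 0 = its setting (starts within 0.02; beyond 0.2 either way the setting is lost). It turns with 0.12 N m, more easily than the nut turns on it, so unless held it goes round with the lever. Held by the key in the fork it has about 0.12 rad of play.
- nut (a joint): Free turn of the nut on the screw, rad, clockwise = tighter: starts at -1.4 to -0.8 and stops at 0, where it bears on its spring washer; the lever then points 120 deg counter-clockwise from stand x (less what the screw and washer have turned). Turning it takes a steady 0.25 N m (3.6 N at the knob).
- washer (a joint): Further turn of nut and lever, rad, clockwise positive, as the nut (at 0) winds up its spring washer: torque 0.28 N m plus 10 N m per rad, so at the knob 6.1 N gives 0.015, 8.5 N 0.03, 12.6 N 0.06. Let go, it springs back to at most 0.028. 0 at the start. The nut is tight when this stays above 0.015; above 0.06 the washer is crushed.
- lever_knob (a point): Centre of the upright black knob at the end of the nut's lever: a round pin 16 mm thick from 45 to 95 mm above the bench (this point at 75 mm), 70 mm from the screw axis. The lever is a 10 mm round bar at 50 mm height, from the nut to the knob. The axes turn with the nut.
- key_grip (a point): Centre of the holding key's upright grip tab, 36 mm long (x), 14 mm thick (y), 34 mm tall; 47 mm above the key's underside. z up, x along the key's arm. The socket is centred under this point. With the key fully on the screw this point is 29 mm above the head's top face.
- key: Loose aluminium holding key, 0.11 to 0.22 kg, standing on its block; origin at the centre of the socket's mouth, underside; x along the arm. Block 42 x 42 x 28 mm with a square socket 25.6 mm wide, 18 mm deep, open below. Arm 10 mm wide, 14 mm tall, ends at x = 91 mm, its underside at z = 8 mm. Grip tab on top of the block.
- amber_bottle_mid (a point): Bystander: brown glass bottle with a black cap, 62 mm wide, 111 mm tall; its centre. Leave it alone.
- conical_flask_mid (a point): Bystander: conical glass flask, 65 mm wide, 110 mm tall; its centre. Leave it alone.
- dropper_bottle_mid (a point): Bystander: small brown bottle with a black cap, 33 mm wide, 64 mm tall; its centre. Leave it alone.

How it is judged:
On the way, in this order (a step that is already met when the one before it is completed fails the run):
1. the key sits fully down on the screw's head, its arm along the stand's x axis, and is let go (z of key_grip in the frame of screw_head below 0.033 m and horizontal distance between key_grip and screw_head below 0.006 m and angle between the x axis of key_grip and the x axis of stand, either way round below 0.15 rad and contact force between the fingers and key below 0.05 N), for 0.2 s.
2. with the key still on, the nut is turned tight (z of key_grip in the frame of screw_head below 0.033 m and horizontal distance between key_grip and screw_head below 0.006 m and angle between the x axis of key_grip and the x axis of stand, either way round below 0.15 rad and value of joint washer above 0.015 rad), for 0.2 s.
At the end, for the whole second after the job is handed in: The nut bears on its spring washer and holds it wound up by 0.015 to 0.06 rad, the screw is within 0.2 rad of its set position, and the key stands or lies on the bench itself (centre of its grip below 53 mm), at least 150 mm from the screw, released (value of joint washer between 0.015 and 0.06 rad and value of joint nut above -0.05 rad and value of joint screw between -0.2 and 0.2 rad and height (world z) of key_grip below 0.053 m and horizontal distance between key_grip and screw_head above 0.15 m); the robot touches nothing.
It fails at once if the screw is turned more than 0.2 rad from its setting (value of joint screw above 0.2 rad or value of joint screw below -0.2 rad).
It fails at once if the washer is crushed: it is wound up by more than 0.06 rad (value of joint washer above 0.06 rad).
It fails at once if a bystander is moved more than 30 mm or tipped over (distance of any of amber_bottle_mid, conical_flask_mid, dropper_bottle_mid from where it was at the start of the episode above 0.03 m or angle between any of amber_bottle_mid, conical_flask_mid, dropper_bottle_mid's own z axis and vertical above 0.5 rad).
It also fails if it takes over 72 s, if anything falls off the work surface, if the arm or the gripper's body presses on something with over 40 N, if the wrist force passes 120 N, or if a joint passes its speed limit or range.

## Working session

There is one attempt and no reset: what is moved stays moved. The work goes in short steps, Python scripts to look and compute and a tool call to move; the robot and the scene stay as the last step left them, time stands still between calls to the robot, and variables do not carry over. Pictures are saved under pics/ and viewed, and the job is handed in when it is done.

Besides the shell and the picture viewer there is one more tool, called as name(argument=value, ...) on one line, values as JSON. play_rows: Moves the arm, as the interface text tells. Its arguments: {"type":"object","properties":{"commands":{"type":"array","items":{"type":"object","properties":{"gripper":{"type":"number"},"dp":{"type":"array","items":{"type":"number"}},"yaw":{"type":"number"}}}},"grip_force":{"type":"number"}},"required":["commands"]}

```bash
mkdir -p pics
cat > h.py <<'E'
import numpy as np,cv2
from workcell import ctrl
from scipy.spatial.transform import Rotation as R
def cam(p):
    f=210/np.tan(np.radians(p['fovy'])/2)
    return f,p['cx'],p['cy'],np.array(p['world_to_cam'])
def proj(p,X):
    f,cx,cy,T=cam(p);c=T[:3,:3]@np.array(X)+T[:3,3];return f*c[0]/c[2]+cx,f*c[1]/c[2]+cy
def atz(p,uv,z):
    f,cx,cy,T=cam(p);d=T[:3,:3].T@np.array([(uv[0]-cx)/f,(uv[1]-cy)/f,1]);o=-T[:3,:3].T@T[:3,3]
    return o+d*(z-o[2])/d[2]
def tri(obs):
    A=np.zeros((3,3));b=np.zeros(3)
    for p,uv in obs:
        f,cx,cy,T=cam(p);d=T[:3,:3].T@np.array([(uv[0]-cx)/f,(uv[1]-cy)/f,1]);d/=np.linalg.norm(d);o=-T[:3,:3].T@T[:3,3]
        M=np.eye(3)-np.outer(d,d);A+=M;b+=M@o
    return np.linalg.solve(A,b)
E
python3 - <<'E'
from h import *
ps={n:ctrl.capture(n) for n in('scene','top')}
for n,p in ps.items(): cv2.imwrite(f'pics/{n}0.png',p['img']);print(n,p['fovy'],p['cx'],p['cy'],np.round(np.array(p['world_to_cam']),3).tolist())
H={'stand':0,'screw_head':.084,'lever_knob':.075,'key_grip':.047,'key':0,'amber_bottle_mid':.055,'conical_flask_mid':.055,'dropper_bottle_mid':.032}
for l,z in H.items():
    o=[]
    for n,p in ps.items():
        r=ctrl.landmark_of(p,l)
        for q in r[:2]: print(l,n,round(q['confidence'],2),np.round(q['position'],1),np.round(atz(p,q['position'],z),4))
        if r:o.append((p,r[0]['position']))
    if len(o)==2: print('   tri',np.round(tri(o),4))
o=ctrl.get_obs();print(o)
E
```

```text
scene 48.48615191079528 281.04306116358686 208.10979528254313 [[-0.927, -0.374, -0.001, 0.514], [-0.306, 0.761, -0.573, 0.243], [0.215, -0.531, -0.82, 1.101], [0.0, 0.0, 0.0, 1.0]]
top 50.86836932603157 281.3294514214933 214.69418710938405 [[0.012, -1.0, 0.002, -0.037], [-0.979, -0.012, -0.202, 0.582], [0.202, 0.0, -0.979, 1.151], [0.0, 0.0, 0.0, 1.0]]
stand scene 0.66 [334.8 157. ] [ 0.5088 -0.3132  0.    ]
stand top 0.95 [380.5 242.9] [ 0.5164 -0.3124  0.    ]
   tri [ 0.5124 -0.3122  0.0013]
screw_head scene 0.54 [335.6 134.7] [ 0.517  -0.3201  0.084 ]
screw_head top 0.74 [390.3 238.6] [ 0.5162 -0.3197  0.084 ]
   tri [ 0.5165 -0.3196  0.0846]
lever_knob scene 0.7 [364.2 144.2] [ 0.4333 -0.3238  0.075 ]
lever_knob top 0.5 [387.2 264.2] [ 0.4491 -0.3112  0.075 ]
   tri [ 0.4392 -0.307   0.0931]
key_grip scene 0.61 [276.3 295.9] [0.493  0.1799 0.047 ]
key_grip top 0.74 [206.6 245.9] [0.4957 0.1732 0.047 ]
   tri [0.4962 0.1751 0.0353]
key scene 0.78 [273.3 304.4] [0.4998 0.1833 0.    ]
key top 0.7 [206.7 249.7] [0.491  0.1804 0.    ]
   tri [ 0.496   0.1816 -0.0039]
amber_bottle_mid
[... 559 characters left out ...]
5 0.2829 0.032 ]
   tri [0.6558 0.2843 0.0275]
{'time': 0.9, 'qpos': array([ 1.12267473e+00,  3.80558030e-01,  1.29739816e+00, -1.67200390e-05,
        1.46355327e+00, -2.15294005e-01]), 'dq': array([-0.00086451,  0.00029252, -0.00152675,  0.00087637,  0.00139618,
       -0.00173864]), 'tau': array([-1.28272422e-03, -4.48328519e+01, -2.31456828e+01, -3.26618865e-04,
        7.49923747e-04, -2.79914097e-06]), 'ee_pos': array([0.12690005, 0.5351494 , 0.23134557]), 'tool_rot': array([2.14043511e-05, 1.16150143e-01, 9.93231666e-01, 3.66197421e-05]), 'wrist_force': array([0.06414473, 0.73709732, 0.0395143 ]), 'moment': array([-0.0230622 , -0.02781956,  0.02227194]), 'opening': 0.9979920232896524}
```

View pics/scene0.png

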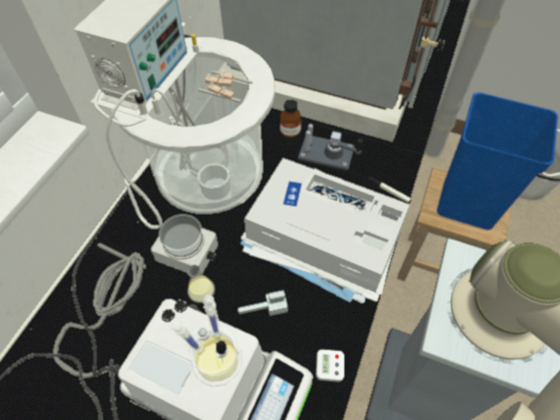

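View pics/top0.png

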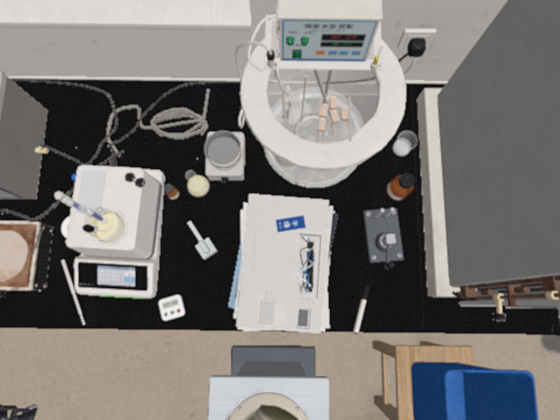

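Run:
```python
from h import *
a=cv2.imread('pics/scene0.png');b=cv2.imread('pics/top0.png')
A=cv2.resize(a[90:210,270:420],(750,600),interpolation=cv2.INTER_CUBIC);cv2.imwrite('pics/sc_st.png',A)
cv2.imwrite('pics/sc_key.png',cv2.resize(a[240:340,220:345],(750,600),interpolation=cv2.INTER_CUBIC))
cv2.imwrite('pics/tp_st.png',cv2.resize(b[180:300,330:480],(750,600),interpolation=cv2.INTER_CUBIC))
cv2.imwrite('pics/tp_key.png',cv2.resize(b[200:300,150:275],(750,600),interpolation=cv2.INTER_CUBIC))
```

```text
(no output)
```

View pics/sc_st.png

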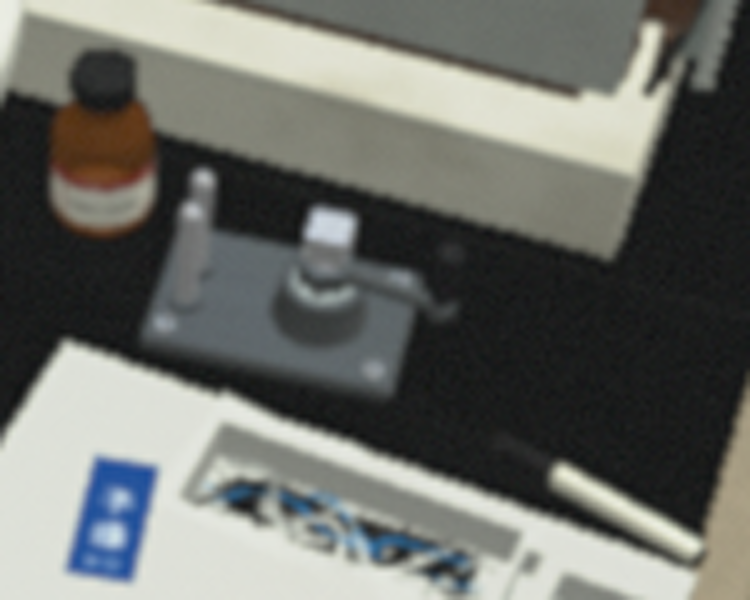

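View pics/tp_st.png

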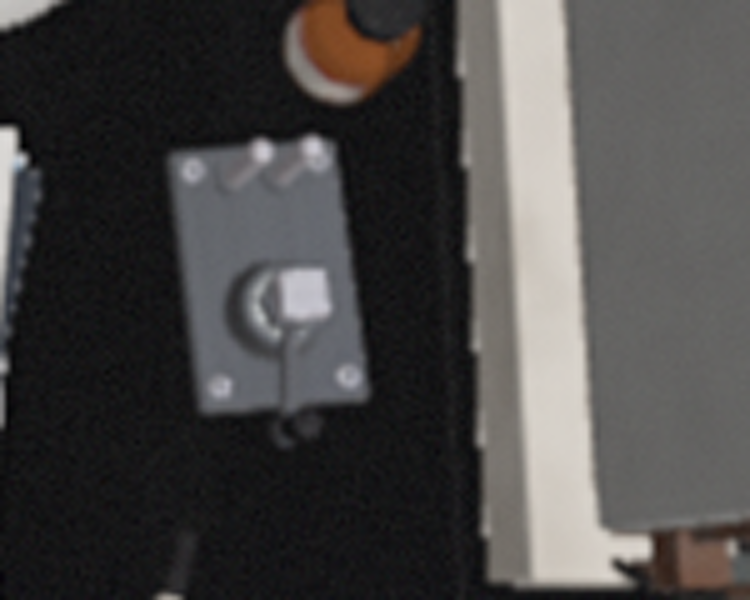

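View pics/tp_key.png

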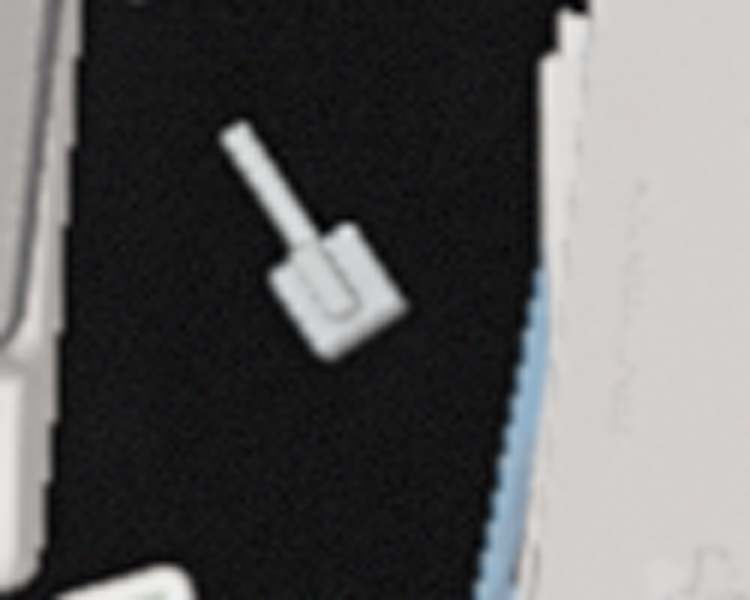

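View pics/sc_key.png

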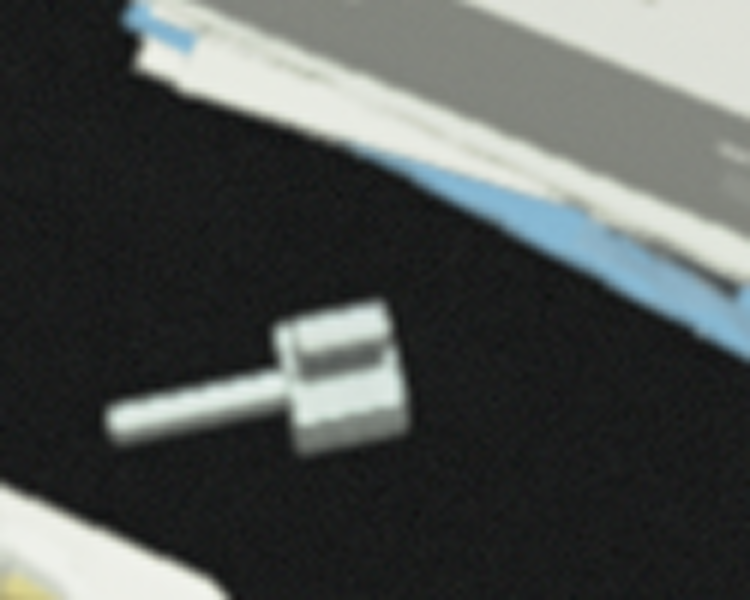

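The key is at lower left, standing on its block with its arm pointing forward and left. The stand is at right, with its fork pointing forward and the lever pointing back toward the robot. Next I'll fit the poses from hand-read corners.

```bash
cat > fit.py <<'E'
from h import *
from scipy.optimize import least_squares
import pickle
def fit(pts,ps,x0,w=6.0):
    # pts: (camname, model xyz, uv); pose x,y,yaw plus per-camera pixel offset prior
    cams=list(ps)
    def res(v):
        x,y,t=v[:3];r=[]
        for n,X,uv in pts:
            P=[x+np.cos(t)*X[0]-np.sin(t)*X[1],y+np.sin(t)*X[0]+np.cos(t)*X[1],X[2]]
            o=v[3+2*cams.index(n):5+2*cams.index(n)]
            r+=list(np.array(proj(ps[n],P))+o-uv)
        return np.array(r+list(v[3:]/1.0))
    s=least_squares(res,list(x0)+[0]*2*len(cams));return s.x,np.round(s.fun,1)
E
python3 - <<'E'
from fit import *
ps={n:ctrl.capture(n) for n in('scene','top')}
def c(n,off,k,lst): return [(n,X,np.array([off[0]+(u+.5)/k-.5,off[1]+(v+.5)/k-.5])) for X,(u,v) in lst]
S=c('top',(330,180),5,[((0,0,.084),(304,294)),((-53,48,12),(200,413)),((97,48,12),(168,152)),((97,-48,12),(332,140)),((-53,-48,12),(369,400)),((78,13.5,88),(261,148)),((78,-13.5,88),(313,144))])
S+=c('scene',(270,90),5,[((0,0,.084),(331,227)),((97,48,12),(142,338)),((-53,48,12),(390,388)),((-53,-48,12),(418,273)),((78,13.5,88),(190,208)),((78,-13.5,88),(203,176))])
S=[(n,np.array(X)*(1 if max(X)<1 else .001),uv) for n,X,uv in S]
x,r=fit(S,ps,(.516,-.32,.1));print('stand',np.round(x,4),r.reshape(-1,2).tolist())
K=c('top',(150,200),6,[((0,0,64),(331,283)),((91,0,22),(237,126)),((-21,21,28),(270,278)) if 0 else ((21,21,28),(270,277)),((21,-21,28),(348,224))])
K+=c('scene',(220,240),6,[((0,0,64),(337,330)),((91,0,22),(112,412))])
K=[(n,np.array(X)*.001,uv) for n,X,uv in K]
x,r=fit(K,ps,(.49,.175,.57));print('key',np.round(x,4),r.reshape(-1,2).tolist())
for n,p in ps.items():
    im=p['img'].copy()
E
```

```text
stand [ 0.5172 -0.3202  0.0978  0.0564  0.0638 -0.0755 -0.0199] [[0.0, -0.2], [0.0, 0.1], [-0.2, -0.1], [0.3, -0.5], [0.3, -0.3], [0.0, 0.5], [-0.4, 0.5], [-0.2, -0.3], [-0.8, -0.5], [0.1, 0.6], [1.0, -0.2], [0.0, 0.2], [-0.2, 0.0], [0.1, 0.1], [-0.1, -0.0]]
key [ 0.4924  0.181   0.5799 -0.0835  0.5242  0.5201 -0.1208] [[-1.6, -0.6], [0.2, 0.4], [0.4, -0.2], [0.5, 0.5], [0.4, -0.8], [-0.4, 0.3], [-0.1, 0.5], [0.5, -0.1]]
```

```bash
cat > ov.py <<'E'
from h import *
def box(x0,x1,y0,y1,z0,z1):
    c=np.array([[x,y,z] for x in(x0,x1) for y in(y0,y1) for z in(z0,z1)])*.001
    e=[(a,b) for a in range(8) for b in range(a+1,8) if bin(a^b).count('1')==1]
    return c,e
KEY=[box(-21,21,-21,21,0,28),box(21,91,-5,5,8,22),box(-18,18,-7,7,28,64)]
STAND=[box(-53,97,-48,48,0,12),box(-12,12,-12,12,64,84),box(72,84,7.5,19.5,12,90),box(72,84,-19.5,-7.5,12,90)]
def draw(p,model,pose,z,rect,k,fn,im=None,col=(0,0,255)):
    if im is None: im=cv2.resize(p['img'][rect[1]:rect[3],rect[0]:rect[2]],None,fx=k,fy=k,interpolation=cv2.INTER_CUBIC)
    x,y,t=pose
    for c,e in model:
        P=[proj(p,[x+np.cos(t)*X[0]-np.sin(t)*X[1],y+np.sin(t)*X[0]+np.cos(t)*X[1],X[2]+z]) for X in c]
        P=[(int(round((u-rect[0]+.5)*k)),int(round((v-rect[1]+.5)*k))) for u,v in P]
        for a,b in e: cv2.line(im,P[a],P[b],col,1)
    cv2.imwrite(fn,im);return im
E
python3 - <<'E'
from ov import *
a=ctrl.capture('scene');b=ctrl.capture('top')
A=draw(a,KEY,(.4924,.181,.58),0,(225,245,310,345),5,'x.png'); B=draw(b,KEY,(.4924,.181,.58),0,(170,210,240,310),5,'x.png')
h=500;cv2.imwrite('pics/ovk.png',np.hstack([A,B]))
A=draw(a,STAND,(.5172,-.3202,.098),0,(290,110,370,180),5,'x.png'); B=draw(b,STAND,(.5172,-.3202,.098),0,(355,200,415,270),5,'x.png')
cv2.imwrite('pics/ovs.png',np.hstack([A,B]))
E
```

```text
(no output)
```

View pics/ovk.png

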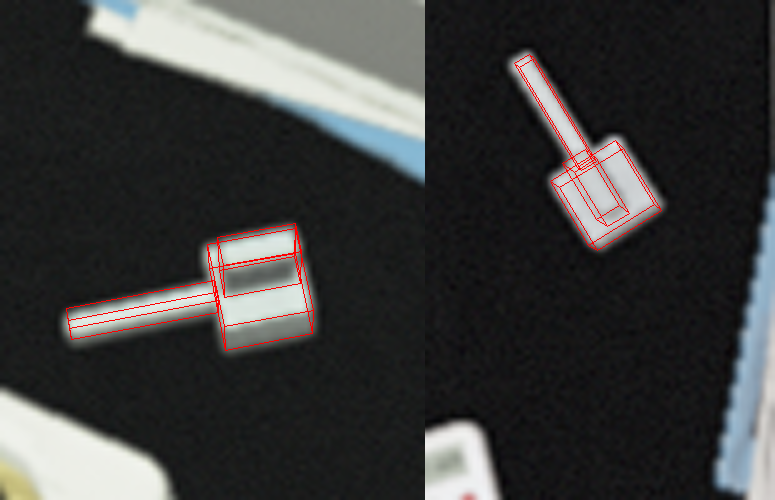

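View pics/ovs.png

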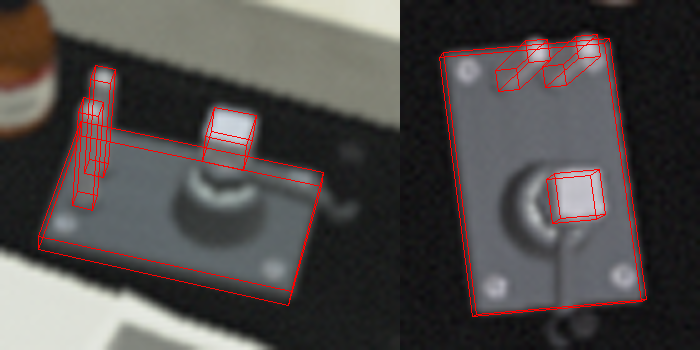

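play_rows(commands=[{"gripper": -0.3,"dp": [-8.2,-9.5,-0.5],"yaw": -9.25},{"gripper": -0.3,"dp": [-8.2,-9.5,-0.5],"yaw": -9.25},{"gripper": -0.3,"dp": [-8.2,-9.5,-0.5],"yaw": -9.25},{"gripper": -0.3,"dp": [-8.2,-9.5,-0.5],"yaw": -9.25},{"gripper": -0.3,"dp": [-8.2,-9.5,-0.5],"yaw": -9.25},{"gripper": -0.3,"dp": [-8.2,-9.5,-0.5],"yaw": -9.25},{"gripper": -0.3,"dp": [-8.2,-9.5,-0.5],"yaw": -9.25},{"gripper": -0.3,"dp": [-8.2,-9.5,-0.5],"yaw": -9.25},{"gripper": -0.3,"dp": [-8.2,-9.5,-0.5],"yaw": -9.25},{"gripper": -0.3,"dp": [-8.2,-9.5,-0.5],"yaw": -9.25},{"gripper": -0.3,"dp": [-8.2,-9.5,-0.5],"yaw": -9.25},{"gripper": -0.3,"dp": [-8.2,-9.5,-0.5],"yaw": -9.25}], grip_force=40)

```text
time: 2.1
ee_pos: [0.3014, 0.1996, 0.2465]
tool_rot: [0.0, -0.281, 0.96, 0.0]
wrist_force: [-0.0, 0.1, 0.6]
opening: 0.651
```

```bash
cat > go.py <<'E'
# usage: go(x,y,z,psi) -> prints dp/yaw from current measured pose
from h import *
import sys
def rt():
    o=ctrl.get_obs();q=o['tool_rot'];return o,R.from_quat([q[1],q[2],q[3],q[0]]).as_matrix()
def go(x,y,z,psi):
    o,M=rt();d=M.T@(np.array([x,y,z])-o['ee_pos'])/.03
    a=np.arctan2(M[1,0],M[0,0]);dp=(psi-a+np.pi/2)%np.pi-np.pi/2
    print('t',round(o['time'],2),'pos',np.round(o['ee_pos'],4),'psi',round(a,4),'f',np.round(o['wrist_force'],2),'m',np.round(o['moment'],2),'open',round(o['opening'],3),'q6',round(o['qpos'][5],2))
    print('dp',np.round(d,3),'yaw',round(-np.degrees(dp)/5,3),'zdir',np.round(M[:,2],3))
if __name__=='__main__': go(*map(float,sys.argv[1:]))
E
python3 go.py .4925 .1803 .12 .575
```

```text
t 2.1 pos [0.3014 0.1996 0.2465] psi -2.5725 f [-0.    0.13  0.62] m [0.01 0.02 0.02] open 0.651 q6 -1.89
dp [-5.016 -3.974  4.221] yaw -0.067 zdir [ 0.001  0.    -1.   ]
```

play_rows(commands=[{"gripper": -0.3,"dp": [-5.02,-3.97,3.2],"yaw": -0.07},{"gripper": -0.3,"dp": [-5.02,-3.97,3.2],"yaw": -0.07},{"gripper": -0.3,"dp": [-5.02,-3.97,3.2],"yaw": -0.07},{"gripper": -0.3,"dp": [-5.02,-3.97,3.2],"yaw": -0.07},{"gripper": -0.3,"dp": [-5.02,-3.97,4.2],"yaw": -0.07},{"gripper": -0.3,"dp": [-5.02,-3.97,4.2],"yaw": -0.07},{"gripper": -0.3,"dp": [-5.02,-3.97,4.2],"yaw": -0.07},{"gripper": -0.3,"dp": [-5.02,-3.97,4.2],"yaw": -0.07}])

```text
time: 2.77
ee_pos: [0.4908, 0.1843, 0.1195]
tool_rot: [-0.001, -0.287, 0.958, 0.0]
wrist_force: [-1.2, 0.9, 0.2]
opening: 0.649
```

```bash
python3 go.py .4925 .1803 .034 .575; python3 -c "
from h import *
a=ctrl.capture('scene')['img'];cv2.imwrite('pics/a1.png',np.hstack([cv2.resize(a[170:350,200:370],None,fx=3,fy=3)]))"
```

```text
t 2.77 pos [0.4908 0.1843 0.1195] psi -2.5594 f [-1.23  0.88  0.19] m [-0.04  0.04 -0.01] open 0.649 q6 -2.02
dp [ 0.018 -0.146  2.849] yaw 0.083 zdir [-0.003 -0.    -1.   ]
```

View pics/a1.png

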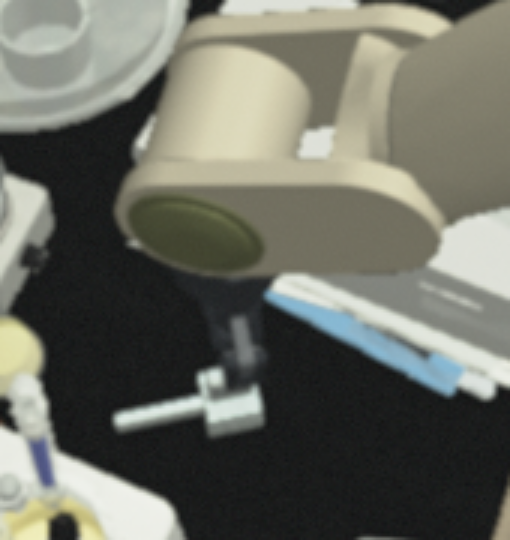

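The gripper sits over the key's block, at about (235,400) in the crop. Now I'll go straight down, then close.

play_rows(commands=[{"gripper": -0.3,"dp": [0,0,1.0],"yaw": 0},{"gripper": -0.3,"dp": [0,0,2.0],"yaw": 0},{"gripper": -0.3,"dp": [0,0,2.83],"yaw": 0},{"gripper": -0.3,"dp": [0,0,2.83],"yaw": 0},{"gripper": -0.3,"dp": [0,0,2.83],"yaw": 0}])

```text
time: 3.23
ee_pos: [0.4911, 0.1837, 0.0367]
tool_rot: [0.0, -0.287, 0.958, 0.0]
wrist_force: [0.1, 0.1, 0.4]
opening: 0.646
```

```bash
python3 go.py .4925 .1803 .034 .575; python3 -c "
from h import *
a=ctrl.capture('scene')['img'];cv2.imwrite('pics/a2.png',np.hstack([cv2.resize(a[230:330,220:320],None,fx=5,fy=5)]))"
```

```text
t 3.23 pos [0.4911 0.1837 0.0367] psi -2.5598 f [0.06 0.07 0.35] m [-0.03  0.01 -0.04] open 0.646 q6 -2.02
dp [ 0.024 -0.121  0.09 ] yaw 0.077 zdir [ 0.  0. -1.]
```

View pics/a2.png

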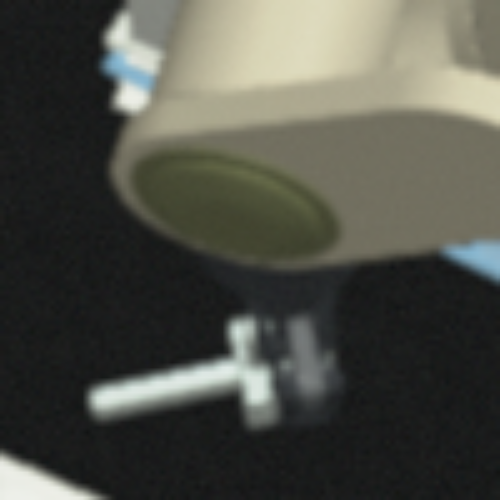

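play_rows(commands=[{"gripper": -0.3,"dp": [0.02,-0.12,0.06],"yaw": 0.0},{"gripper": -0.3,"dp": [0.02,-0.12,0.06],"yaw": 0.0},{"gripper": 1,"dp": [0.02,-0.12,0.06],"yaw": 0.0},{"gripper": 1,"dp": [0.02,-0.12,0.06],"yaw": 0.0},{"gripper": 1,"dp": [0.02,-0.12,0.06],"yaw": 0.0},{"gripper": 1,"dp": [0.02,-0.12,0.06],"yaw": 0.0},{"gripper": 1,"dp": [0.02,-0.12,0.06],"yaw": 0.0},{"gripper": 1,"dp": [0.02,-0.12,0.06],"yaw": 0.0},{"gripper": 1,"dp": [0.02,-0.12,0.06],"yaw": 0.0},{"gripper": 1,"dp": [0.02,-0.12,0.06],"yaw": 0.0}])

```text
time: 4.12
ee_pos: [0.493, 0.1796, 0.0336]
tool_rot: [-0.0, -0.286, 0.958, 0.0]
wrist_force: [-1.7, 0.8, 0.6]
opening: 0.153
```

```bash
python3 go.py .4925 .1803 .034 .575
```

```text
t 4.12 pos [0.493  0.1796 0.0336] psi -2.5611 f [-1.74  0.82  0.56] m [-0.05  0.16 -0.03] open 0.153 q6 -2.03
dp [ 0.001  0.03  -0.013] yaw 0.064 zdir [-0. -0. -1.]
```

play_rows(commands=[{"gripper": 1,"dp": [0,0,-0.5],"yaw": 0},{"gripper": 1,"dp": [0,0,-1.5],"yaw": 0},{"gripper": 1,"dp": [0,0,-2.7],"yaw": 0},{"gripper": 1,"dp": [0,0,-4],"yaw": 0},{"gripper": 1,"dp": [0,0,-5.3],"yaw": 0},{"gripper": 1,"dp": [0,0,-6.5],"yaw": 0},{"gripper": 1,"dp": [0,0,-7],"yaw": 0},{"gripper": 1,"dp": [0,0,-7],"yaw": 0}], grip_force=60)

```text
time: 4.78
ee_pos: [0.4942, 0.1798, 0.2473]
tool_rot: [0.004, -0.286, 0.958, -0.001]
wrist_force: [0.1, -0.5, -2.2]
opening: 0.15
```

```bash
python3 go.py .5172 -.3202 .22 .098
```

```text
t 4.78 pos [0.4942 0.1798 0.2473] psi -2.5609 f [ 0.12 -0.45 -2.16] m [ 0.04  0.1  -0.03] open 0.15 q6 -2.03
dp [  8.509 -14.352   0.9  ] yaw 5.531 zdir [ 0.007  0.001 -1.   ]
```

play_rows(commands=[{"gripper": 1,"dp": [0.4,-0.7,0],"yaw": 0.2},{"gripper": 1,"dp": [1.0,-1.7,0],"yaw": 0.6},{"gripper": 1,"dp": [1.7,-2.9,0],"yaw": 1.1},{"gripper": 1,"dp": [2.4,-4.1,0],"yaw": 1.6},{"gripper": 1,"dp": [3.1,-5.3,0],"yaw": 2.1},{"gripper": 1,"dp": [3.8,-6.5,0],"yaw": 2.6},{"gripper": 1,"dp": [4.5,-7.7,0],"yaw": 3.1},{"gripper": 1,"dp": [5.2,-8.9,0],"yaw": 3.6},{"gripper": 1,"dp": [5.9,-10.0,0],"yaw": 4.1},{"gripper": 1,"dp": [6.6,-11.2,0],"yaw": 4.6},{"gripper": 1,"dp": [7.3,-12.4,0],"yaw": 5.1},{"gripper": 1,"dp": [7.8,-13.2,0],"yaw": 5.5}])

```text
time: 5.78
ee_pos: [0.5139, -0.2832, 0.2412]
tool_rot: [-0.001, -0.048, 0.999, 0.001]
wrist_force: [0.2, -0.5, -1.7]
opening: 0.152
```

```bash
python3 go.py .5172 -.3202 .22 .098
```

```text
t 5.78 pos [ 0.5139 -0.2832  0.2412] psi -3.0453 f [ 0.16 -0.45 -1.71] m [0.05 0.01 0.06] open 0.152 q6 -2.37
dp [ 0.006 -1.238  0.703] yaw -0.019 zdir [-0.003  0.001 -1.   ]
```

play_rows(commands=[{"gripper": 1,"dp": [0,-0.6,0.3],"yaw": 0},{"gripper": 1,"dp": [0,-1.1,1.0],"yaw": 0},{"gripper": 1,"dp": [0,-1.1,2.0],"yaw": 0},{"gripper": 1,"dp": [0,-1.1,3.0],"yaw": 0},{"gripper": 1,"dp": [0,-1.1,3.4],"yaw": 0},{"gripper": 1,"dp": [0,-1.1,3.4],"yaw": 0},{"gripper": 1,"dp": [0,-1.1,3.4],"yaw": 0},{"gripper": 1,"dp": [0,-1.1,3.4],"yaw": 0}])

```text
time: 6.45
ee_pos: [0.5184, -0.3125, 0.1422]
tool_rot: [0.0, -0.051, 0.999, -0.0]
wrist_force: [-0.3, 0.2, -1.3]
opening: 0.156
```

```bash
python3 go.py .5172 -.3202 .1336 .098
python3 - <<'E'
from ov import *
a=ctrl.capture('scene');b=ctrl.capture('top')
np.save('s.npy',a['img']);
o=ctrl.get_obs();z=o['ee_pos'][2]-.0336
cv2.imwrite('pics/b1.png',cv2.resize(a['img'][90:190,270:395],None,fx=6,fy=6,interpolation=cv2.INTER_CUBIC))
cv2.imwrite('pics/b1t.png',cv2.resize(b['img'][180:290,340:450],None,fx=5,fy=5,interpolation=cv2.INTER_CUBIC))
p=o['ee_pos'];draw(a,KEY,(p[0],p[1],.098),z,(270,90,395,190),6,'pics/b1o.png')
E
```

```text
t 6.45 pos [ 0.5184 -0.3125  0.1422] psi -3.04 f [-0.3   0.19 -1.3 ] m [0.01 0.01 0.01] open 0.156 q6 -2.41
dp [ 0.066 -0.251  0.287] yaw 0.041 zdir [ 0.001 -0.001 -1.   ]
```

View pics/b1.png

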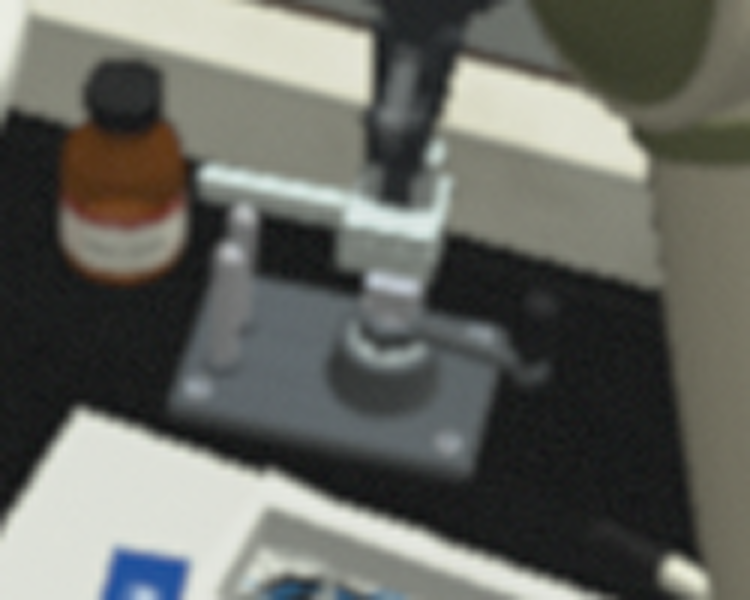

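View pics/b1t.png

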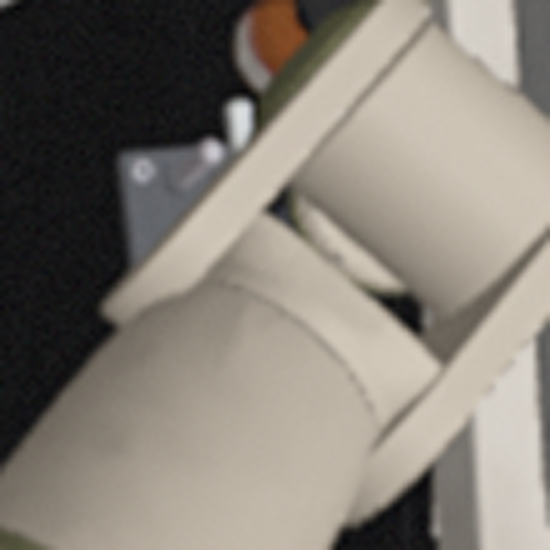

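View pics/b1o.png

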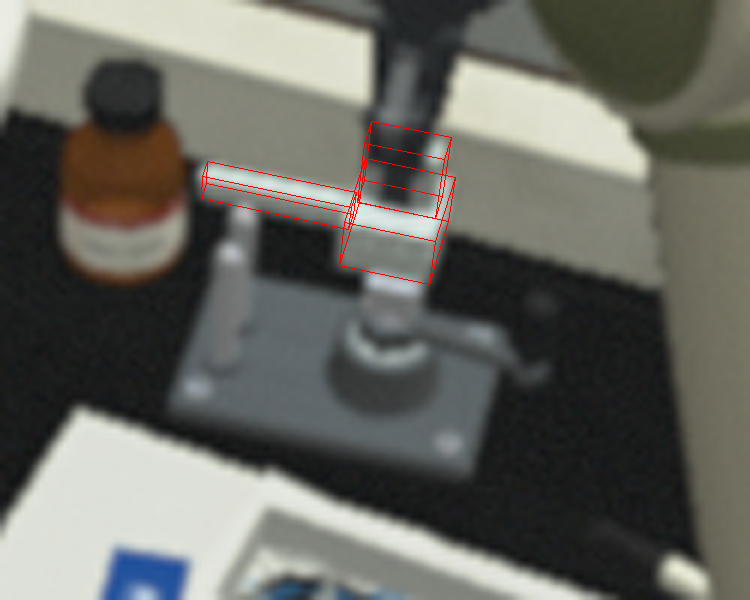

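play_rows(commands=[{"gripper": 1,"dp": [0.06,-0.25,0.2],"yaw": 0.04},{"gripper": 1,"dp": [0.06,-0.25,0.4],"yaw": 0.04},{"gripper": 1,"dp": [0.06,-0.25,0.65],"yaw": 0.04},{"gripper": 1,"dp": [0.06,-0.25,0.65],"yaw": 0.04},{"gripper": 1,"dp": [0.06,-0.25,0.65],"yaw": 0.04},{"gripper": 1,"dp": [0.06,-0.25,0.65],"yaw": 0.04}])

```text
time: 7.05
ee_pos: [0.517, -0.3204, 0.1221]
tool_rot: [0.0, -0.049, 0.999, -0.0]
wrist_force: [0.4, -0.1, -1.3]
opening: 0.157
```

```bash
python3 go.py .5172 -.3202 .1216 .098
python3 - <<'E'
from ov import *
a=ctrl.capture('scene');a2=ctrl.capture('scene')
a['img']=((a['img'].astype(int)+a2['img'])//2).astype(np.uint8)
o=ctrl.get_obs();z=o['ee_pos'][2]-.0336
r=(300,105,370,165)
cv2.imwrite('pics/c1.png',cv2.resize(a['img'][r[1]:r[3],r[0]:r[2]],None,fx=10,fy=10,interpolation=cv2.INTER_CUBIC))
p=o['ee_pos'];im=draw(a,KEY,(p[0],p[1],.098),z,r,10,'pics/c1o.png')
draw(a,STAND,(.5172,-.3202,.098),0,r,10,'pics/c1o.png',im=im,col=(0,255,0))
E
```

```text
t 7.05 pos [ 0.517  -0.3204  0.1221] psi -3.0445 f [ 0.37 -0.06 -1.31] m [-0.01  0.04 -0.03] open 0.157 q6 -2.42
dp [-0.008  0.005  0.018] yaw -0.01 zdir [ 0. -0. -1.]
```

View pics/c1.png

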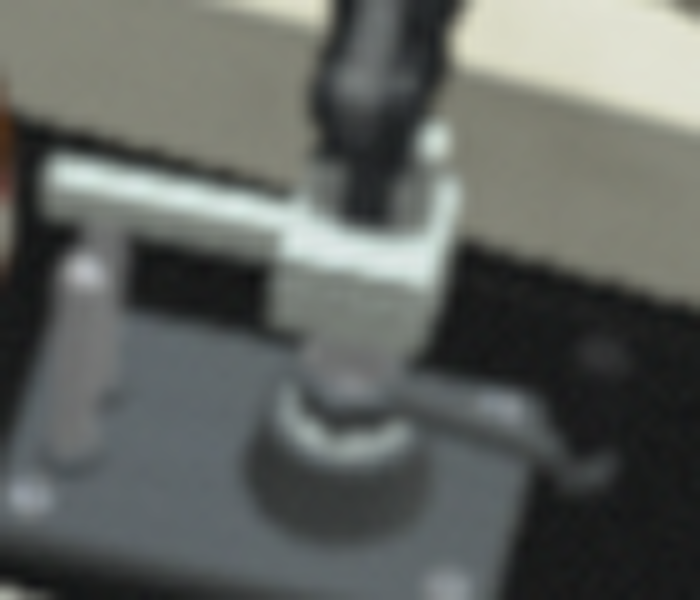

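View pics/c1o.png

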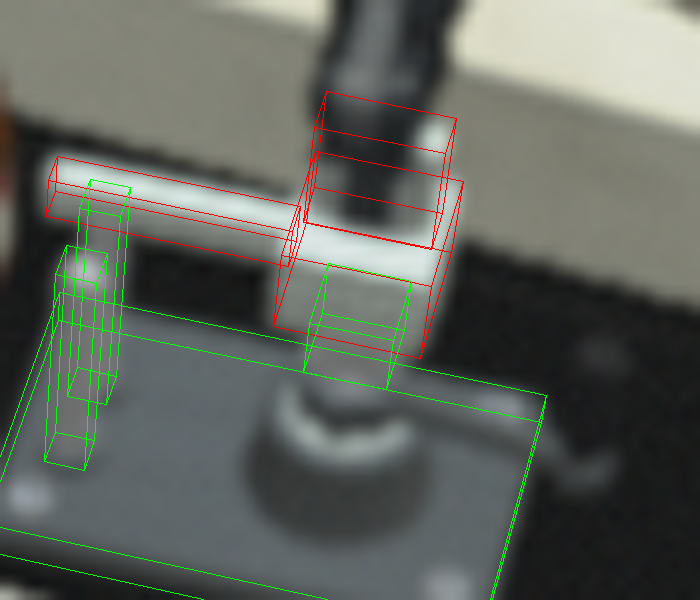

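```bash
cat > reg.py <<'E'
from ov import *
from scipy.ndimage import map_coordinates,gaussian_filter
def silh(p,boxes,pose,z):
    # convex hull outline per box -> sample points and normals, only union boundary
    x,y,t=pose;polys=[]
    for c,e in boxes:
        P=np.array([proj(p,[x+np.cos(t)*X[0]-np.sin(t)*X[1],y+np.sin(t)*X[0]+np.cos(t)*X[1],X[2]+z]) for X in c],np.float32)
        polys.append(cv2.convexHull(P)[:,0])
    pts=[];nr=[]
    for i,h in enumerate(polys):
        for a,b in zip(h,np.roll(h,-1,0)):
            L=np.linalg.norm(b-a);d=(b-a)/L;n=np.array([d[1],-d[0]])
            for s in np.arange(.5,L-.5,.25):
                q=a+d*s
                if all(cv2.pointPolygonTest(polys[j],(float(q[0]),float(q[1])),True)<-.8 for j in range(len(polys)) if j!=i): pts.append(q);nr.append(n)
    return np.array(pts),np.array(nr)
def score(img,pts,nr,rng=2.0,step=.1):
    g=gaussian_filter(img.astype(float),(.6,.6,0))
    def smp(q): return np.stack([map_coordinates(g[:,:,k],[q[:,1],q[:,0]],order=1) for k in range(3)],1)
    best=[]
    S=np.arange(-rng,rng+1e-6,step);M=np.zeros((len(S),len(S)))
    for i,du in enumerate(S):
        for j,dv in enumerate(S):
            q=pts+[du,dv];M[i,j]=np.abs(smp(q+nr*.8)-smp(q-nr*.8)).sum(1).mean()
    i,j=np.unravel_index(M.argmax(),M.shape)
    W=np.clip(M-M.max()*.97,0,None);U,V=np.meshgrid(S,S,indexing='ij')
    return (S[i],S[j]),M[i,j],((W*U).sum()/W.sum(),(W*V).sum()/W.sum())
E
python3 - <<'E'
from reg import *
a=ctrl.capture('scene');o=ctrl.get_obs();p=o['ee_pos'];z=p[2]-.0336
pts,nr=silh(a,[KEY[0],KEY[1]],(p[0],p[1],.098),z)
# drop points on upper part of block hidden by the gripper: keep those below tab
c=np.array(proj(a,[p[0],p[1],z+.028]))
k=~((abs(pts[:,0]-c[0])<9)&(pts[:,1]<c[1]-2))
print('key',score(a['img'],pts[k],nr[k]))
im=cv2.imread('pics/scene0.png')
pts,nr=silh(a,[STAND[1]],(.5172,-.3202,.098),0);cb=pts[:,1]<proj(a,[.5172,-.3202,.07])[1]
print('head',score(im,pts[cb],nr[cb]))
pts,nr=silh(a,[STAND[0]],(.5172,-.3202,.098),0)
print('plate',score(im,pts,nr))
o=np.array(proj(a,p));print('px/mm x',np.array(proj(a,p+[.01,0,0]))-o,'y',np.array(proj(a,p+[0,.01,0]))-o)
b=cv2.imread('pics/scene0.png');
pts,nr=silh(a,[KEY[0],KEY[1],KEY[2]],(.4924,.181,.58),0);print('key0',score(im,pts,nr))
E
```

```text
key ((np.float64(-0.09999999999999831), np.float64(-0.09999999999999831)), np.float64(161.54966712923763), (np.float64(-0.151205429840299), np.float64(-0.14229831275016167)))
head ((np.float64(1.7763568394002505e-15), np.float64(1.7763568394002505e-15)), np.float64(255.01342717511923), (np.float64(-0.00038084345058187857), np.float64(-0.041671047957762955)))
plate ((np.float64(0.40000000000000213), np.float64(-0.3999999999999986)), np.float64(85.97756467002493), (np.float64(0.45863620584369635), np.float64(-0.42581164612944744)))
px/mm x [-3.46096659 -0.97070724] y [-1.13287527  2.43172364]
key0 ((np.float64(-0.09999999999999831), np.float64(0.7000000000000024)), np.float64(227.8625036918523), (np.float64(-0.11602035404819797), np.float64(0.6903657371818978)))
```

play_rows(commands=[{"gripper": 1,"dp": [0.017,0.01,0.05],"yaw": 0},{"gripper": 1,"dp": [0.017,0.01,0.1],"yaw": 0},{"gripper": 1,"dp": [0.017,0.01,0.15],"yaw": 0},{"gripper": 1,"dp": [0.017,0.01,0.2],"yaw": 0},{"gripper": 1,"dp": [0.017,0.01,0.22],"yaw": 0},{"gripper": 1,"dp": [0.017,0.01,0.22],"yaw": 0}])

```text
time: 7.7
ee_pos: [0.5163, -0.3201, 0.1153]
tool_rot: [-0.0, -0.049, 0.999, 0.0]
wrist_force: [0.0, 1.3, -1.7]
opening: 0.153
```

```bash
python3 go.py .5172 -.3202 .0996 .098
```

```text
t 7.7 pos [ 0.5163 -0.3201  0.1153] psi -3.0445 f [ 0.04  1.31 -1.69] m [ 0.02  0.04 -0.05] open 0.153 q6 -2.42
dp [-0.028 -0.008  0.523] yaw -0.011 zdir [-0.  0. -1.]
```

play_rows(commands=[{"gripper": 1,"dp": [0,0,0.06],"yaw": 0},{"gripper": 1,"dp": [0,0,0.12],"yaw": 0},{"gripper": 1,"dp": [0,0,0.18],"yaw": 0},{"gripper": 1,"dp": [0,0,0.22],"yaw": 0},{"gripper": 1,"dp": [0,0,0.22],"yaw": 0}])

```text
time: 8.12
ee_pos: [0.5163, -0.32, 0.1086]
tool_rot: [-0.0, -0.049, 0.999, 0.0]
wrist_force: [-0.2, -0.2, -1.3]
opening: 0.151
```

```bash
python3 go.py .5172 -.3202 .0996 .098
```

```text
t 8.12 pos [ 0.5163 -0.32    0.1086] psi -3.0445 f [-0.25 -0.22 -1.31] m [-0.04  0.01  0.03] open 0.151 q6 -2.42
dp [-0.03  -0.009  0.299] yaw -0.01 zdir [-0.  0. -1.]
```

play_rows(commands=[{"gripper": 1,"dp": [0,0,0.07],"yaw": 0},{"gripper": 1,"dp": [0,0,0.14],"yaw": 0},{"gripper": 1,"dp": [0,0,0.2],"yaw": 0},{"gripper": 1,"dp": [0,0,0.26],"yaw": 0},{"gripper": 1,"dp": [0,0,0.26],"yaw": 0},{"gripper": 1,"dp": [0,0,0.26],"yaw": 0}])

```text
time: 8.62
ee_pos: [0.5164, -0.3201, 0.101]
tool_rot: [-0.0, -0.049, 0.999, 0.0]
wrist_force: [-0.0, 0.2, -1.5]
opening: 0.157
```

```bash
python3 go.py .5172 -.3202 .0996 .098;  python3 - <<'E'
from ov import *
a=ctrl.capture('scene')
r=(300,105,370,165)
o=ctrl.get_obs();p=o['ee_pos'];im=draw(a,KEY,(p[0],p[1],.098),p[2]-.0336,r,10,'pics/c2o.png')
E
```

```text
t 8.62 pos [ 0.5164 -0.3201  0.101 ] psi -3.0445 f [-0.04  0.19 -1.48] m [ 0.01 -0.02  0.01] open 0.157 q6 -2.42
dp [-0.028 -0.005  0.046] yaw -0.011 zdir [-0.  0. -1.]
```

View pics/c2o.png

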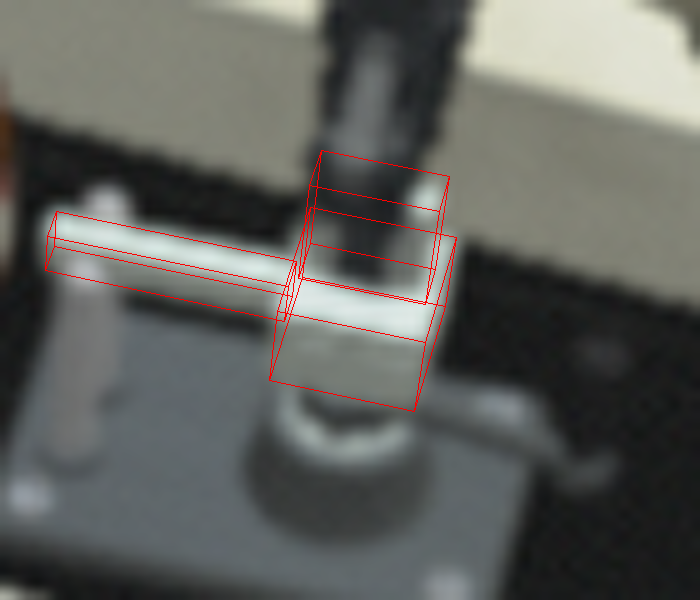

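The arm runs between the two posts, at about (90,235) in the crop, and the block is over the head with almost no force. Now the last 1–2 mm.

play_rows(commands=[{"gripper": 1,"dp": [0,0,0.03],"yaw": 0},{"gripper": 1,"dp": [0,0,0.06],"yaw": 0},{"gripper": 1,"dp": [0,0,0.08],"yaw": 0},{"gripper": 1,"dp": [0,0,0.08],"yaw": 0}])

```text
time: 9.0
ee_pos: [0.5165, -0.3202, 0.0996]
tool_rot: [0.0, -0.049, 0.999, -0.0]
wrist_force: [-1.6, 2.4, 4.1]
opening: 0.151
```

```bash
python3 go.py .5172 -.3202 .0996 .098
```

```text
t 9.0 pos [ 0.5165 -0.3202  0.0996] psi -3.0444 f [-1.61  2.35  4.12] m [ 0.3   0.32 -0.  ] open 0.151 q6 -2.42
dp [-0.024 -0.004 -0.   ] yaw -0.01 zdir [ 0.001 -0.001 -1.   ]
```

play_rows(commands=[{"gripper": -0.1,"dp": [0,0,0],"yaw": 0},{"gripper": -0.1,"dp": [0,0,0],"yaw": 0},{"gripper": -0.1,"dp": [0,0,0],"yaw": 0},{"gripper": -0.1,"dp": [0,0,0],"yaw": 0},{"gripper": -0.1,"dp": [0,0,-0.5],"yaw": 0},{"gripper": -0.1,"dp": [0,0,-1.3],"yaw": 0},{"gripper": -0.1,"dp": [0,0,-2.3],"yaw": 0},{"gripper": -0.1,"dp": [-0.5,0,-3.3],"yaw": 0},{"gripper": 1,"dp": [0.5,0,-4],"yaw": 0},{"gripper": 1,"dp": [1.5,0,-4],"yaw": 0},{"gripper": 1,"dp": [2.7,0,-4],"yaw": 0},{"gripper": 1,"dp": [4,0,-4],"yaw": 0}])

```text
time: 10.0
ee_pos: [0.396, -0.3315, 0.2188]
tool_rot: [0.0, -0.049, 0.999, -0.0]
wrist_force: [0.1, -1.3, 0.0]
opening: 0.006
```

```bash
python3 go.py .5172 -.3202 .0996 .098;  python3 - <<'E'
from ov import *
a=ctrl.capture('scene');b=ctrl.capture('top')
r=(300,105,370,165);P=(.5172,-.3202,.098)
A=draw(a,KEY,P,.066,r,8,'x.png');cv2.imwrite('pics/d1.png',A)
cv2.imwrite('pics/d1r.png',cv2.resize(a['img'][r[1]:r[3],r[0]:r[2]],None,fx=8,fy=8,interpolation=cv2.INTER_CUBIC))
cv2.imwrite('pics/d1t.png',cv2.resize(b['img'][190:290,350:450],None,fx=6,fy=6,interpolation=cv2.INTER_CUBIC))
for l in('key_grip','lever_knob'):
  for n,p in(('s',a),('t',b)):
    for q in ctrl.landmark_of(p,l)[:2]: print(l,n,q['confidence'],q['position'],np.round(atz(p,q['position'],.113 if l[0]=='k' else .075),4))
E
```

```text
t 10.0 pos [ 0.396  -0.3315  0.2188] psi -3.0432 f [ 0.1  -1.29  0.02] m [ 0.01 -0.02 -0.02] open 0.006 q6 -2.6
dp [-4.056 -0.019  3.975] yaw 0.004 zdir [ 0.    -0.001 -1.   ]
key_grip s 0.97 [335.0, 126.6] [ 0.522  -0.3212  0.113 ]
key_grip s 0.68 [191.2, 313.9] [0.6314 0.3116 0.113 ]
key_grip t 0.75 [394.2, 234.8] [ 0.5218 -0.323   0.113 ]
lever_knob t 0.58 [387.4, 260.8] [ 0.4581 -0.312   0.075 ]
```

View pics/d1.png

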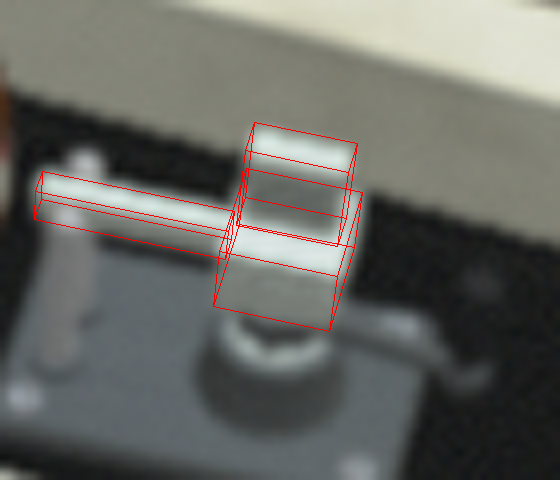

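View pics/d1t.png

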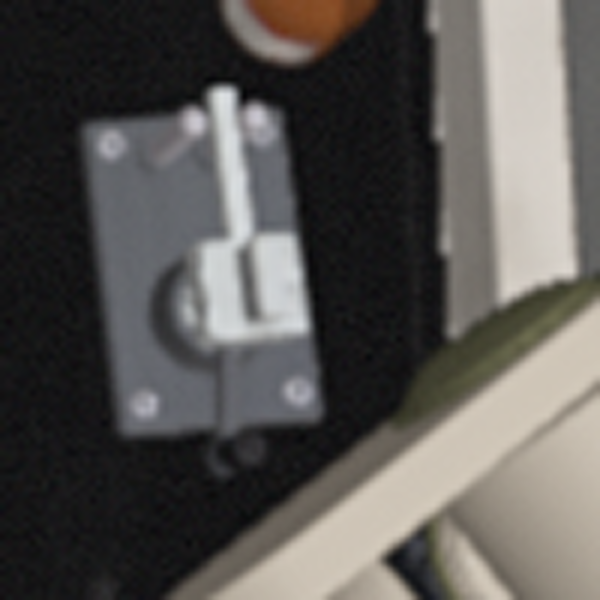

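Run:
```python
from h import *
b=ctrl.capture('top');a=ctrl.capture('scene')
s=np.array([.5172,-.3202,0])
for p,uv,z in((b,(391.4,264.3),.095),(b,(386,265.5),.045),(a,(360.1,140.0),.095),(a,(358.5,151.6),.045)):
    q=atz(p,uv,z);d=q-s;print(np.round(q,4),np.hypot(d[0],d[1]),np.degrees(np.arctan2(d[1],d[0])-.098)%360)
cv2.imwrite('pics/d2.png',cv2.resize(b['img'][245:285,370:410],None,fx=14,fy=14,interpolation=cv2.INTER_CUBIC))
for t in range(120,200,10):
    q=s+.07*np.array([np.cos(np.radians(t)+.098),np.sin(np.radians(t)+.098),0]);print(t,np.round(q,4))
```

```text
[ 0.4471 -0.3173  0.095 ] 0.07020752534710951 171.9942901982403
[ 0.4483 -0.315   0.045 ] 0.0690476830772 170.0609847845745
[ 0.4457 -0.3158  0.095 ] 0.07167414421358136 170.82859255479966
[ 0.4441 -0.3187  0.045 ] 0.07310856949150292 173.1733399672887
120 [ 0.4764 -0.2633  0.    ]
130 [ 0.4672 -0.2712  0.    ]
140 [ 0.4594 -0.2807  0.    ]
150 [ 0.4534 -0.2913  0.    ]
160 [ 0.4494 -0.3028  0.    ]
170 [ 0.4474 -0.3148  0.    ]
180 [ 0.4475 -0.327   0.    ]
190 [ 0.4498 -0.339   0.    ]
```

View pics/d2.png

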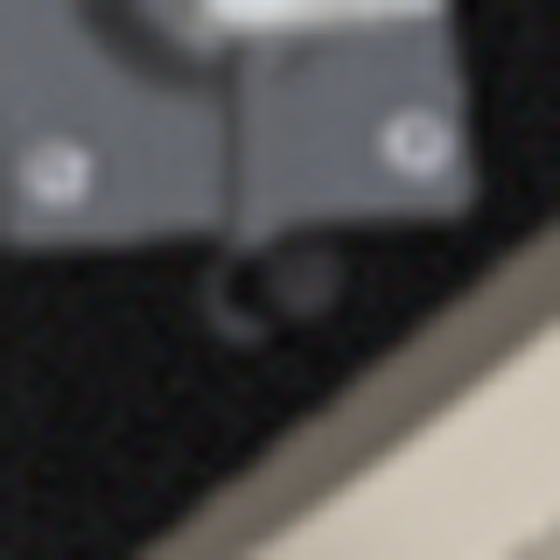

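Run:
```python
from h import *
b=ctrl.capture('top');a=ctrl.capture('scene')
print('sill base', [np.round(atz(b,(u,v),0),3) for u,v in((421,200),(424,240),(428,290))])
print('sill inner top edge at z.06/.1', [np.round(atz(b,(431,225),z),3) for z in(.03,.06,.1)])
im=b['img'][170:330,360:560];cv2.imwrite('pics/e1.png',cv2.resize(im,None,fx=4,fy=4)[:600,:800])
im=a['img'][0:170,270:470];cv2.imwrite('pics/e2.png',cv2.resize(im,None,fx=4,fy=4)[:600,:800])
```

```text
sill base [array([ 0.643, -0.434,  0.   ]), array([ 0.526, -0.436,  0.   ]), array([ 0.386, -0.44 ,  0.   ])]
sill inner top edge at z.06/.1 [array([ 0.564, -0.449,  0.03 ]), array([ 0.559, -0.438,  0.06 ]), array([ 0.551, -0.424,  0.1  ])]
```

View pics/e1.png

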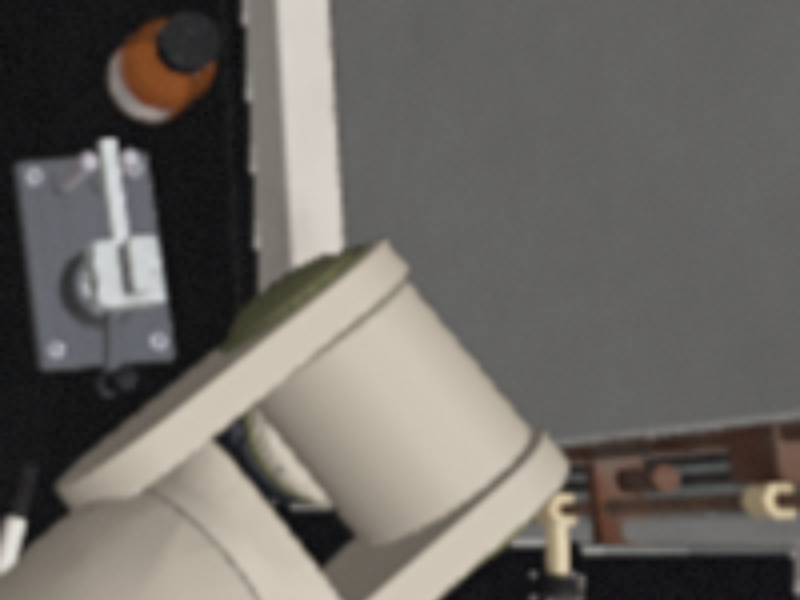

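View pics/e2.png

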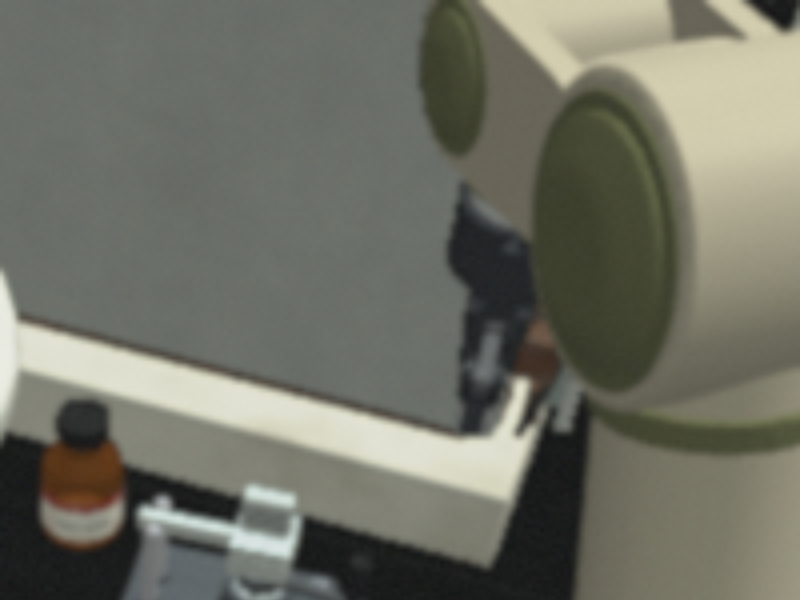

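```bash
python3 go.py .4455 -.350 .07 3.082
```

```text
t 10.5 pos [ 0.3977 -0.3316  0.2185] psi -3.0434 f [-0.35 -0.71 -0.13] m [-0.05 -0.05 -0.02] open -0.005 q6 -2.59
dp [-1.528 -0.768  4.949] yaw 1.808 zdir [-0.  0. -1.]
```

play_rows(commands=[{"gripper": 1,"dp": [-0.8,-0.4,0],"yaw": 0.9},{"gripper": 1,"dp": [-1.53,-0.77,0.3],"yaw": 1.8},{"gripper": 1,"dp": [-1.53,-0.77,1.2],"yaw": 1.8},{"gripper": 1,"dp": [-1.53,-0.77,2.3],"yaw": 1.8},{"gripper": 1,"dp": [-1.53,-0.77,3.4],"yaw": 1.8},{"gripper": 1,"dp": [-1.53,-0.77,4.3],"yaw": 1.8},{"gripper": 1,"dp": [-1.53,-0.77,4.9],"yaw": 1.8},{"gripper": 1,"dp": [-1.53,-0.77,4.9],"yaw": 1.8},{"gripper": 1,"dp": [-1.53,-0.77,4.9],"yaw": 1.8}])

```text
time: 11.25
ee_pos: [0.4452, -0.3501, 0.0714]
tool_rot: [-0.0, 0.03, 1.0, 0.001]
wrist_force: [0.5, 0.1, 0.8]
opening: 0.005
```

```bash
python3 go.py .4455 -.340 .07 3.082
python3 - <<'E'
from h import *
b=ctrl.capture('top');a=ctrl.capture('scene')
cv2.imwrite('pics/f2.png',cv2.resize(a['img'][90:190,290:415],None,fx=6,fy=6,interpolation=cv2.INTER_CUBIC))
E
```

```text
t 11.25 pos [ 0.4452 -0.3501  0.0714] psi 3.0822 f [0.51 0.13 0.8 ] m [ 0.07  0.01 -0.01] open 0.005 q6 -2.39
dp [0.009 0.336 0.048] yaw 0.002 zdir [-0.001  0.001 -1.   ]
```

View pics/f2.png

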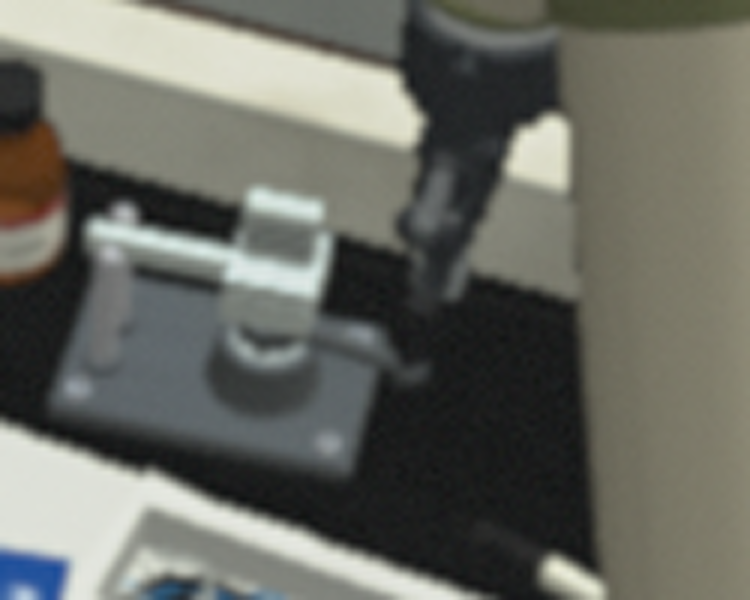

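```bash
cat > arc.py <<'E'
from h import *
import sys
def arc(th,g,z=None,cmd=None):
    o=ctrl.get_obs();q=o['tool_rot'];M=R.from_quat([q[1],q[2],q[3],q[0]]).as_matrix();a=np.arctan2(M[1,0],M[0,0])
    p0=o['ee_pos']
    for t in th:
        f=np.radians(t)+.098;push=np.array([np.sin(f),-np.cos(f),0])
        P=np.array([.5172,-.3202,p0[2]])+.07*np.array([np.cos(f),np.sin(f),0])-g*push
        psi=f-np.pi/2+np.pi/2  # tool x = push dir +90
        d=M.T@(P-p0)/.03;dy=(psi-a+np.pi)%(2*np.pi)-np.pi
        print(t,np.round(d[:2],2),'yaw',round(-np.degrees(dy)/5,2),np.round(P,4))
if __name__=='__main__':
    a,b,s,g=map(float,sys.argv[1:]);arc(np.arange(a,b-1e-6,-s),g)
E
python3 arc.py 170 137 3 .0225; python3 go.py .4455 -.340 .07 3.082
```

```text
170.0 [0.02 0.45] yaw 0.19 [ 0.4457 -0.3373  0.0731]
167.0 [0.06 0.57] yaw 0.79 [ 0.4449 -0.3335  0.0731]
164.0 [0.09 0.7 ] yaw 1.39 [ 0.4443 -0.3297  0.0731]
161.0 [0.11 0.83] yaw 1.99 [ 0.4439 -0.3259  0.0731]
158.0 [0.12 0.95] yaw 2.59 [ 0.4437 -0.322   0.0731]
155.0 [0.13 1.08] yaw 3.19 [ 0.4437 -0.3182  0.0731]
152.0 [0.13 1.21] yaw 3.79 [ 0.4439 -0.3143  0.0731]
149.0 [0.12 1.34] yaw 4.39 [ 0.4443 -0.3105  0.0731]
146.0 [0.11 1.47] yaw 4.99 [ 0.4449 -0.3067  0.0731]
143.0 [0.09 1.59] yaw 5.59 [ 0.4457 -0.303   0.0731]
140.0 [0.07 1.72] yaw 6.19 [ 0.4467 -0.2992  0.0731]
137.0 [0.03 1.84] yaw 6.79 [ 0.4479 -0.2956  0.0731]
t 11.35 pos [ 0.4456 -0.3508  0.0731] psi 3.082 f [-0.47  0.13 -0.56] m [ 0.   -0.   -0.02] open 0.005 q6 -2.39
dp [0.026 0.36  0.103] yaw -0.0 zdir [ 0.002 -0.002 -1.   ]
```

play_rows(commands=[{"gripper": 1,"dp": [0.02,0.3,0.05],"yaw": 0.2},{"gripper": 1,"dp": [0.02,0.45,0.08],"yaw": 0.2},{"gripper": 1,"dp": [0.06,0.57,0.08],"yaw": 0.8},{"gripper": 1,"dp": [0.09,0.7,0.08],"yaw": 1.4},{"gripper": 1,"dp": [0.11,0.83,0.08],"yaw": 2.0},{"gripper": 1,"dp": [0.12,0.95,0.08],"yaw": 2.6},{"gripper": 1,"dp": [0.13,1.08,0.08],"yaw": 3.2}])

```text
time: 11.93
ee_pos: [0.4434, -0.3187, 0.0708]
tool_rot: [0.001, 0.17, 0.985, -0.002]
wrist_force: [-1.7, -3.4, 1.3]
opening: 0.002
```

```bash
python3 arc.py 155 122 3 .0225; python3 go.py .4455 -.340 .07 3.082
python3 - <<'E'
from h import *
b=ctrl.capture('top');a=ctrl.capture('scene')
A=cv2.resize(a['img'][100:190,290:390],None,fx=5,fy=5,interpolation=cv2.INTER_CUBIC)
cv2.imwrite('pics/f3.png',A)
E
```

```text
155.0 [-0.    0.02] yaw -0.03 [ 0.4437 -0.3182  0.0708]
152.0 [0.03 0.14] yaw 0.57 [ 0.4439 -0.3143  0.0708]
149.0 [0.06 0.27] yaw 1.17 [ 0.4443 -0.3105  0.0708]
146.0 [0.09 0.39] yaw 1.77 [ 0.4449 -0.3067  0.0708]
143.0 [0.1  0.52] yaw 2.37 [ 0.4457 -0.303   0.0708]
140.0 [0.11 0.65] yaw 2.97 [ 0.4467 -0.2992  0.0708]
137.0 [0.12 0.78] yaw 3.57 [ 0.4479 -0.2956  0.0708]
134.0 [0.11 0.91] yaw 4.17 [ 0.4493 -0.292   0.0708]
131.0 [0.1  1.03] yaw 4.77 [ 0.4509 -0.2885  0.0708]
128.0 [0.09 1.16] yaw 5.37 [ 0.4526 -0.285   0.0708]
125.0 [0.06 1.29] yaw 5.97 [ 0.4546 -0.2817  0.0708]
122.0 [0.03 1.41] yaw 6.57 [ 0.4567 -0.2785  0.0708]
t 11.93 pos [ 0.4434 -0.3187  0.0708] psi 2.8004 f [-1.67 -3.39  1.31] m [-0.55  0.16  0.05] open 0.002 q6 -2.07
dp [-0.302 -0.645  0.03 ] yaw -3.227 zdir [ 0.002 -0.004 -1.   ]
```

View pics/f3.png

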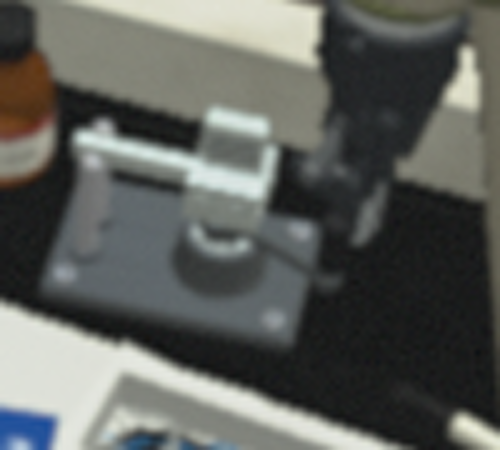

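play_rows(commands=[{"gripper": 1,"dp": [0.03,0.14,0],"yaw": 0.6},{"gripper": 1,"dp": [0.06,0.27,0],"yaw": 1.2},{"gripper": 1,"dp": [0.09,0.39,0],"yaw": 1.8},{"gripper": 1,"dp": [0.1,0.52,0],"yaw": 2.4},{"gripper": 1,"dp": [0.11,0.65,0],"yaw": 3.0},{"gripper": 1,"dp": [0.12,0.78,0],"yaw": 3.6},{"gripper": 1,"dp": [0.11,0.91,0],"yaw": 4.2},{"gripper": 1,"dp": [0.1,1.03,0],"yaw": 4.8},{"gripper": 1,"dp": [0.09,1.16,0],"yaw": 5.4},{"gripper": 1,"dp": [0.09,1.16,0],"yaw": 5.4}])

```text
time: 12.87
ee_pos: [0.4523, -0.2842, 0.0702]
tool_rot: [0.001, 0.394, 0.919, -0.001]
wrist_force: [-2.4, -2.4, 2.0]
opening: 0.004
```

```bash
python3 arc.py 129 110 1 .0225; python3 go.py .4455 -.340 .07 3.082
python3 - <<'E'
from h import *
b=ctrl.capture('top');a=ctrl.capture('scene')
A=cv2.resize(a['img'][100:190,290:390],None,fx=5,fy=5,interpolation=cv2.INTER_CUBIC)
cv2.imwrite('pics/f4.png',A)
print(ctrl.get_obs()['wrist_force'])
cv2.imwrite('pics/f4t.png',cv2.resize(b['img'][190:290,340:440],None,fx=5,fy=5,interpolation=cv2.INTER_CUBIC))
E
```

```text
129.0 [-0.04 -0.05] yaw -0.2 [ 0.452  -0.2862  0.0702]
128.0 [-0.03 -0.01] yaw -0.0 [ 0.4526 -0.285   0.0702]
127.0 [-0.01  0.03] yaw 0.2 [ 0.4532 -0.2839  0.0702]
126.0 [-0.    0.07] yaw 0.4 [ 0.4539 -0.2828  0.0702]
125.0 [0.01 0.11] yaw 0.6 [ 0.4546 -0.2817  0.0702]
124.0 [0.02 0.15] yaw 0.8 [ 0.4552 -0.2806  0.0702]
123.0 [0.03 0.2 ] yaw 1.0 [ 0.4559 -0.2795  0.0702]
122.0 [0.04 0.24] yaw 1.2 [ 0.4567 -0.2785  0.0702]
121.0 [0.05 0.28] yaw 1.4 [ 0.4574 -0.2774  0.0702]
120.0 [0.05 0.32] yaw 1.6 [ 0.4581 -0.2764  0.0702]
119.0 [0.06 0.36] yaw 1.8 [ 0.4589 -0.2754  0.0702]
118.0 [0.07 0.41] yaw 2.0 [ 0.4597 -0.2744  0.0702]
117.0 [0.07 0.45] yaw 2.2 [ 0.4605 -0.2734  0.0702]
116.0 [0.08 0.49] yaw 2.4 [ 0.4613 -0.2724  0.0702]
115.0 [0.08 0.53] yaw 2.6 [ 0.4622 -0.2714  0.0702]
114.0 [0.08 0.58] yaw 2.8 [ 0.463  -0.2705  0.0702]
113.0 [0.09 0.62] yaw 3.0 [ 0.4639 -0.2695  0.0702]
112.0 [0.09 0.66] yaw 3.2 [ 0.4648 -0.2686  0.0702]
111.0 [0.09 0.7 ] yaw 3.4 [ 0.4657 -0.2677  0.0702]
110.0 [0.09 0.75] yaw 3.6 [ 0.4666 -0.2668  0.0702]
t 12.87 pos [ 0.4523 -0.2842  0.0702] psi 2.3317 f [-2.44 -2.43  1.97] m [-0.27  0.33  0.  ] open 0.004 q6 -1.54
dp [-1.191 -1.446  0.009] yaw -8.598 zdir [ 0.001 -0.001 -1.   ]
[-0.33821798 -1.99909405  1.91673165]
```

View pics/f4.png

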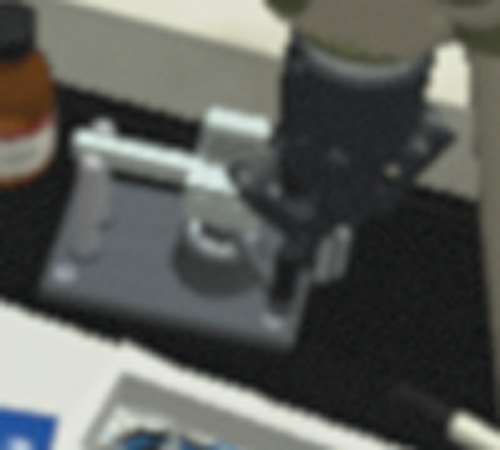

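View pics/f4t.png

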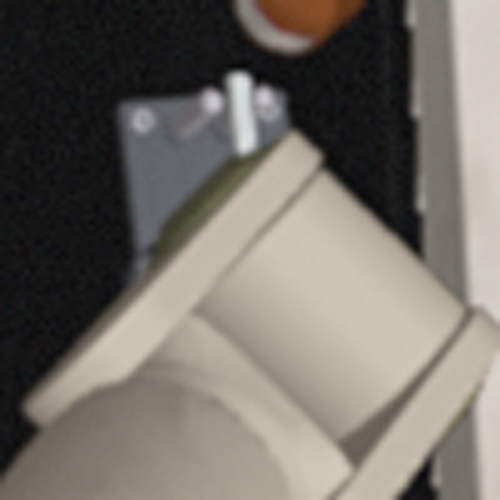

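play_rows(commands=[{"gripper": 1,"dp": [0,0.07,0],"yaw": 0.4},{"gripper": 1,"dp": [0.02,0.15,0],"yaw": 0.8},{"gripper": 1,"dp": [0.04,0.22,0],"yaw": 1.2},{"gripper": 1,"dp": [0.04,0.22,0],"yaw": 1.2}])

```text
time: 13.3
ee_pos: [0.4558, -0.2786, 0.0696]
tool_rot: [-0.0, 0.441, 0.897, -0.0]
wrist_force: [-2.8, -2.6, 2.3]
opening: -0.001
```

```bash
cat > fr.py <<'E'
from h import *
import sys
F=[];
for i in range(int(sys.argv[1]) if len(sys.argv)>1 else 4):
    o=ctrl.get_obs();q=o['tool_rot'];M=R.from_quat([q[1],q[2],q[3],q[0]]).as_matrix()
    F.append(M.T@o['wrist_force']);p=o['ee_pos']
    d=p[:2]-[.5172,-.3202];psi=np.arctan2(M[1,0],M[0,0])
    # knob angle assuming contact gap 22.5 along tool y
    k=d+.0225*M[:2,1];print(round(o['time'],2),np.round(F[-1],2),'pos',np.round(p,4),'knob r %.4f th %.2f'%(np.hypot(*k),np.degrees(np.arctan2(k[1],k[0])-.098)),'facetheta %.1f'%np.degrees(psi-.098))
    ctrl.capture('scene')
print('mean tool F',np.mean(F,0))
E
python3 fr.py; python3 arc.py 122 112 1 .0225
```

```text
13.3 [-0.32 -3.82 -2.27] pos [ 0.4558 -0.2786  0.0696] knob r 0.0704 th 122.63 facetheta 122.0
13.35 [ 0.47 -2.99 -2.23] pos [ 0.4557 -0.2787  0.0695] knob r 0.0704 th 122.69 facetheta 122.1
13.4 [ 0.97 -3.07 -2.97] pos [ 0.4558 -0.2787  0.0695] knob r 0.0704 th 122.70 facetheta 122.1
13.45 [ 1.25 -3.45 -2.73] pos [ 0.4558 -0.2788  0.0695] knob r 0.0703 th 122.71 facetheta 122.1
mean tool F [ 0.59247007 -3.3338339  -2.5525876 ]
122.0 [-0.01  0.03] yaw 0.01 [ 0.4567 -0.2785  0.0694]
121.0 [0.   0.07] yaw 0.21 [ 0.4574 -0.2774  0.0694]
120.0 [0.01 0.11] yaw 0.41 [ 0.4581 -0.2764  0.0694]
119.0 [0.03 0.15] yaw 0.61 [ 0.4589 -0.2754  0.0694]
118.0 [0.04 0.19] yaw 0.81 [ 0.4597 -0.2744  0.0694]
117.0 [0.05 0.23] yaw 1.01 [ 0.4605 -0.2734  0.0694]
116.0 [0.05 0.28] yaw 1.21 [ 0.4613 -0.2724  0.0694]
115.0 [0.06 0.32] yaw 1.41 [ 0.4622 -0.2714  0.0694]
114.0 [0.07 0.36] yaw 1.61 [ 0.463  -0.2705  0.0694]
113.0 [0.08 0.4 ] yaw 1.81 [ 0.4639 -0.2695  0.0694]
112.0 [0.08 0.44] yaw 2.01 [ 0.4648 -0.2686  0.0694]
```

play_rows(commands=[{"gripper": 1,"dp": [0.01,0.04,0],"yaw": 0.3},{"gripper": 1,"dp": [0.02,0.08,0],"yaw": 0.6},{"gripper": 1,"dp": [0.03,0.11,0],"yaw": 0.8},{"gripper": 1,"dp": [0.03,0.11,0],"yaw": 0.8}])

```text
time: 13.83
ee_pos: [0.4579, -0.2758, 0.0693]
tool_rot: [-0.0, 0.473, 0.881, 0.0]
wrist_force: [-3.4, -0.3, 2.5]
opening: 0.003
```

```bash
python3 fr.py 3
```

```text
13.83 [ 1.61 -3.04 -2.52] pos [ 0.4579 -0.2758  0.0693] knob r 0.0699 th 119.90 facetheta 118.0
13.88 [ 1.36 -4.72 -2.94] pos [ 0.4579 -0.2758  0.0693] knob r 0.0699 th 119.92 facetheta 118.0
13.93 [ 0.99 -3.46 -2.28] pos [ 0.4579 -0.2759  0.0693] knob r 0.0698 th 119.94 facetheta 118.0
mean tool F [ 1.32111953 -3.73753092 -2.5814599 ]
```

play_rows(commands=[{"gripper": 1,"dp": [0,0.03,0],"yaw": 0.2},{"gripper": 1,"dp": [0.01,0.06,0],"yaw": 0.4},{"gripper": 1,"dp": [0.01,0.06,0],"yaw": 0.4},{"gripper": 1,"dp": [0.01,0.06,0],"yaw": 0.4}])

```text
time: 14.32
ee_pos: [0.4593, -0.2745, 0.0693]
tool_rot: [-0.0, 0.488, 0.873, 0.0]
wrist_force: [-3.9, -0.1, 3.0]
opening: 0.001
```

```bash
python3 fr.py 3
```

```text
14.32 [ 1.93 -3.4  -2.99] pos [ 0.4593 -0.2745  0.0693] knob r 0.0694 th 118.35 facetheta 116.0
14.37 [ 1.36 -2.99 -2.57] pos [ 0.4593 -0.2745  0.0693] knob r 0.0693 th 118.36 facetheta 116.0
14.42 [ 1.39 -3.78 -2.64] pos [ 0.4593 -0.2745  0.0693] knob r 0.0693 th 118.38 facetheta 116.0
mean tool F [ 1.5596135  -3.38891724 -2.7354634 ]
```

play_rows(commands=[{"gripper": 1,"dp": [0,0.03,0],"yaw": 0.1},{"gripper": 1,"dp": [0,0.06,0],"yaw": 0.2},{"gripper": 1,"dp": [0,0.06,0],"yaw": 0.2},{"gripper": 1,"dp": [0,0.06,0],"yaw": 0.2}])

```text
time: 14.8
ee_pos: [0.4608, -0.2735, 0.0693]
tool_rot: [-0.0, 0.496, 0.868, 0.0]
wrist_force: [-3.5, 0.4, 2.2]
opening: -0.001
```

```bash
python3 fr.py 3
```

```text
14.8 [ 2.11 -2.81 -2.17] pos [ 0.4608 -0.2735  0.0693] knob r 0.0689 th 116.86 facetheta 115.0
14.85 [ 1.45 -2.39 -1.5 ] pos [ 0.4608 -0.2736  0.0693] knob r 0.0689 th 116.88 facetheta 115.0
14.9 [ 1.94 -3.27 -3.01] pos [ 0.4608 -0.2736  0.0693] knob r 0.0689 th 116.89 facetheta 115.0
mean tool F [ 1.83443765 -2.82474674 -2.22627612]
```

play_rows(commands=[{"gripper": 1,"dp": [0,0.03,0],"yaw": 0.1},{"gripper": 1,"dp": [0,0.06,0],"yaw": 0.2},{"gripper": 1,"dp": [0,0.06,0],"yaw": 0.2},{"gripper": 1,"dp": [0,0.06,0],"yaw": 0.2}])

```text
time: 15.28
ee_pos: [0.4624, -0.2726, 0.0693]
tool_rot: [-0.0, 0.503, 0.864, 0.0]
wrist_force: [-4.2, -0.5, 1.7]
opening: -0.001
```

```bash
python3 fr.py 3
```

```text
15.28 [ 1.65 -3.94 -1.71] pos [ 0.4624 -0.2726  0.0693] knob r 0.0685 th 115.37 facetheta 114.0
15.33 [ 1.85 -3.01 -0.87] pos [ 0.4624 -0.2726  0.0693] knob r 0.0684 th 115.37 facetheta 114.0
15.38 [ 2.46 -3.8  -2.25] pos [ 0.4624 -0.2727  0.0693] knob r 0.0684 th 115.41 facetheta 114.0
mean tool F [ 1.98770367 -3.58227241 -1.61012212]
```

play_rows(commands=[{"gripper": 1,"dp": [0.01,0.03,0],"yaw": 0.1},{"gripper": 1,"dp": [0.02,0.05,0],"yaw": 0.2},{"gripper": 1,"dp": [0.02,0.05,0],"yaw": 0.2},{"gripper": 1,"dp": [0.02,0.05,0],"yaw": 0.2}])

```text
time: 15.77
ee_pos: [0.4635, -0.2715, 0.0693]
tool_rot: [0.0, 0.511, 0.86, -0.0]
wrist_force: [-3.9, -0.1, -0.8]
opening: -0.002
```

```bash
python3 fr.py 3
```

```text
15.77 [ 1.76 -3.53  0.75] pos [ 0.4635 -0.2715  0.0693] knob r 0.0685 th 114.12 facetheta 112.9
15.82 [ 2.04 -4.36 -0.27] pos [ 0.4634 -0.2715  0.0693] knob r 0.0685 th 114.13 facetheta 112.9
15.87 [ 2.54 -3.82 -0.95] pos [ 0.4635 -0.2715  0.0693] knob r 0.0685 th 114.14 facetheta 112.9
mean tool F [ 2.11469533 -3.9035896  -0.15542401]
```

play_rows(commands=[{"gripper": 1,"dp": [0.01,0.03,0],"yaw": 0.1},{"gripper": 1,"dp": [0.01,0.04,0],"yaw": 0.1},{"gripper": 1,"dp": [0.01,0.04,0],"yaw": 0.1}])

```text
time: 16.17
ee_pos: [0.4644, -0.2706, 0.0693]
tool_rot: [0.0, 0.515, 0.857, -0.0]
wrist_force: [-4.2, -0.6, 0.1]
opening: -0.004
```

```bash
python3 fr.py 3;python3 - <<'E'
from h import *
b=ctrl.capture('top');a=ctrl.capture('scene')
A=cv2.resize(a['img'][100:190,290:390],None,fx=7,fy=6,interpolation=cv2.INTER_CUBIC)
cv2.imwrite('pics/f5.png',A)
E
```

```text
16.17 [ 1.46 -3.97 -0.13] pos [ 0.4644 -0.2706  0.0693] knob r 0.0686 th 113.10 facetheta 112.4
16.22 [ 1.37 -4.29  0.32] pos [ 0.4644 -0.2706  0.0693] knob r 0.0686 th 113.12 facetheta 112.5
16.27 [ 1.77 -4.11 -0.28] pos [ 0.4643 -0.2707  0.0693] knob r 0.0686 th 113.16 facetheta 112.4
mean tool F [ 1.53274111 -4.12231824 -0.03088329]
```

View pics/f5.png

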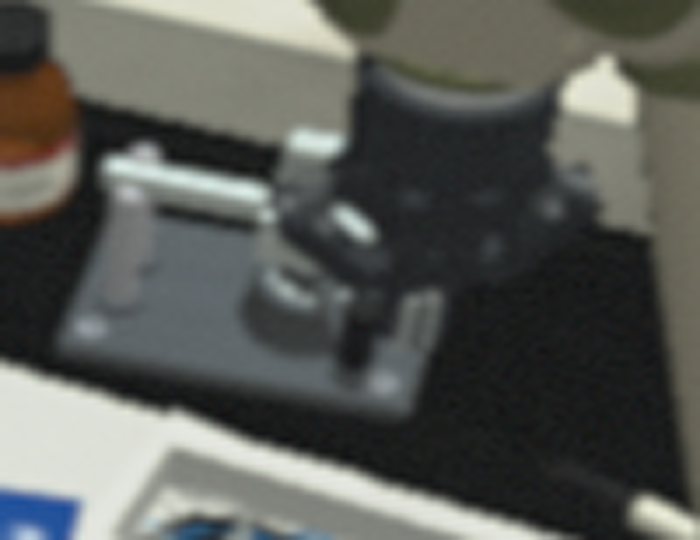

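play_rows(commands=[{"gripper": 1,"dp": [0.01,0.02,0],"yaw": 0.1},{"gripper": 1,"dp": [0.01,0.03,0],"yaw": 0.1},{"gripper": 1,"dp": [0.01,0.03,0],"yaw": 0.1}])

```text
time: 16.67
ee_pos: [0.465, -0.27, 0.0693]
tool_rot: [0.0, 0.518, 0.855, -0.0]
wrist_force: [-3.1, -1.4, -0.6]
opening: 0.002
```

```bash
python3 fr.py 3
```

```text
16.67 [ 0.22 -3.39  0.56] pos [ 0.465  -0.27    0.0693] knob r 0.0687 th 112.37 facetheta 111.9
16.72 [ 1.6  -3.06  0.92] pos [ 0.465  -0.27    0.0693] knob r 0.0687 th 112.39 facetheta 112.0
16.77 [ 0.78 -3.7   0.54] pos [ 0.465  -0.27    0.0693] knob r 0.0687 th 112.41 facetheta 111.9
mean tool F [ 0.86672298 -3.38655343  0.67486266]
```

play_rows(commands=[{"gripper": 1,"dp": [0.01,0.03,0],"yaw": 0.1},{"gripper": 1,"dp": [0.01,0.05,0],"yaw": 0.2},{"gripper": 1,"dp": [0.01,0.05,0],"yaw": 0.2}])

```text
time: 17.07
ee_pos: [0.4661, -0.2689, 0.0693]
tool_rot: [-0.0, 0.526, 0.85, -0.0]
wrist_force: [-5.2, -1.2, 0.1]
opening: -0.0
```

```bash
python3 fr.py 3
```

```text
17.07 [ 1.23 -5.16 -0.06] pos [ 0.4661 -0.2689  0.0693] knob r 0.0687 th 111.19 facetheta 110.9
17.12 [ 1.15 -5.3   0.52] pos [ 0.4661 -0.2689  0.0693] knob r 0.0687 th 111.20 facetheta 110.9
17.17 [ 1.4  -4.73 -0.25] pos [ 0.4661 -0.269   0.0693] knob r 0.0687 th 111.24 facetheta 110.9
mean tool F [ 1.26101787 -5.06362346  0.07040911]
```

play_rows(commands=[{"gripper": 1,"dp": [0,0.02,0],"yaw": 0},{"gripper": 1,"dp": [0,0.03,0],"yaw": 0},{"gripper": 1,"dp": [0,0.03,0],"yaw": 0}])

```text
time: 17.47
ee_pos: [0.4668, -0.2685, 0.0693]
tool_rot: [-0.0, 0.526, 0.851, -0.0]
wrist_force: [-4.7, -2.5, 0.1]
opening: 0.002
```

```bash
python3 fr.py 4
```

```text
17.47 [-0.14 -5.35 -0.08] pos [ 0.4668 -0.2685  0.0693] knob r 0.0688 th 110.53 facetheta 111.0
17.52 [ 0.8  -5.88 -0.48] pos [ 0.4668 -0.2686  0.0693] knob r 0.0687 th 110.57 facetheta 111.0
17.57 [ 0.68 -5.93 -0.42] pos [ 0.4668 -0.2686  0.0693] knob r 0.0688 th 110.55 facetheta 111.0
17.62 [ 1.35 -5.68 -0.2 ] pos [ 0.4667 -0.2686  0.0693] knob r 0.0688 th 110.56 facetheta 111.0
mean tool F [ 0.67536812 -5.71033891 -0.29406581]
```

play_rows(commands=[{"gripper": 1,"dp": [0,0.02,0],"yaw": 0},{"gripper": 1,"dp": [0,0.03,0],"yaw": 0},{"gripper": 1,"dp": [0,0.03,0],"yaw": 0}])

```text
time: 17.92
ee_pos: [0.4674, -0.2681, 0.0693]
tool_rot: [-0.0, 0.526, 0.851, -0.0]
wrist_force: [-7.5, -1.7, 0.7]
opening: -0.001
```

```bash
python3 fr.py 4
```

```text
17.92 [ 1.83 -7.46 -0.66] pos [ 0.4674 -0.2681  0.0693] knob r 0.0688 th 109.89 facetheta 111.0
17.97 [ 0.93 -6.39 -0.4 ] pos [ 0.4674 -0.2681  0.0693] knob r 0.0689 th 109.93 facetheta 111.0
18.02 [ 1.18 -5.7  -0.03] pos [ 0.4674 -0.2682  0.0693] knob r 0.0688 th 109.93 facetheta 111.0
18.07 [ 2.04 -6.45 -0.28] pos [ 0.4674 -0.2681  0.0693] knob r 0.0688 th 109.92 facetheta 111.0
mean tool F [ 1.49785331 -6.50167932 -0.34137299]
```

play_rows(commands=[{"gripper": 1,"dp": [0,0.02,0],"yaw": 0},{"gripper": 1,"dp": [0,0.04,0],"yaw": 0},{"gripper": 1,"dp": [0,0.04,0],"yaw": 0}])

```text
time: 18.37
ee_pos: [0.4683, -0.2676, 0.0693]
tool_rot: [-0.001, 0.526, 0.851, -0.0]
wrist_force: [-8.1, -2.2, 0.5]
opening: 0.004
```

```bash
python3 fr.py 4
```

```text
18.37 [ 1.67 -8.25 -0.45] pos [ 0.4683 -0.2676  0.0693] knob r 0.0690 th 109.04 facetheta 111.0
18.42 [ 2.53 -6.72  0.05] pos [ 0.4683 -0.2676  0.0693] knob r 0.0690 th 109.05 facetheta 111.0
18.47 [ 1.68 -7.38 -1.33] pos [ 0.4683 -0.2676  0.0693] knob r 0.0690 th 109.07 facetheta 111.0
18.52 [ 1.26 -7.29 -0.64] pos [ 0.4683 -0.2676  0.0693] knob r 0.0690 th 109.07 facetheta 111.0
mean tool F [ 1.78375085 -7.40747986 -0.59341552]
```

play_rows(commands=[{"gripper": 1,"dp": [0,0.012,0],"yaw": 0},{"gripper": 1,"dp": [0,0.012,0],"yaw": 0},{"gripper": 1,"dp": [0,0.012,0],"yaw": 0},{"gripper": 1,"dp": [0,0.012,0],"yaw": 0}])

```text
time: 18.9
ee_pos: [0.4685, -0.2675, 0.0693]
tool_rot: [-0.001, 0.526, 0.851, -0.0]
wrist_force: [-7.2, -1.0, 1.4]
opening: -0.001
```

```bash
python3 fr.py 4
```

```text
18.9 [ 2.32 -6.9  -1.39] pos [ 0.4685 -0.2675  0.0693] knob r 0.0690 th 108.82 facetheta 111.0
18.95 [ 1.14 -6.58 -0.31] pos [ 0.4685 -0.2675  0.0693] knob r 0.0690 th 108.83 facetheta 111.0
19.0 [ 2.2  -7.48 -0.18] pos [ 0.4685 -0.2674  0.0693] knob r 0.0690 th 108.83 facetheta 111.0
19.05 [ 1.98 -8.09 -1.15] pos [ 0.4685 -0.2674  0.0693] knob r 0.0690 th 108.83 facetheta 111.0
mean tool F [ 1.90963087 -7.26392051 -0.75823601]
```

play_rows(commands=[{"gripper": 1,"dp": [0,-0.1,0],"yaw": 0},{"gripper": 1,"dp": [0,-0.4,0],"yaw": 0},{"gripper": 1,"dp": [0,-0.9,0],"yaw": 0},{"gripper": 1,"dp": [0.2,-1.2,-0.3],"yaw": 0},{"gripper": 1,"dp": [0.5,-1.5,-1.3],"yaw": 0},{"gripper": 1,"dp": [1,-2,-2.5],"yaw": 0},{"gripper": 1,"dp": [2,-2,-3.7],"yaw": 0},{"gripper": 0,"dp": [3,-2,-4.5],"yaw": 0},{"gripper": 0,"dp": [4,-2,-5],"yaw": 0},{"gripper": 0,"dp": [4,-2,-5],"yaw": 0}])

```text
time: 19.93
ee_pos: [0.3608, -0.1841, 0.2228]
tool_rot: [0.003, 0.525, 0.851, 0.0]
wrist_force: [1.2, 0.4, 1.6]
opening: 0.417
```

```bash
python3 go.py .5172 -.3202 .0996 .098;  python3 - <<'E'
from reg import *
a=ctrl.capture('scene');b=ctrl.capture('top')
r=(300,105,370,165)
best=None
for t in np.arange(-.06,.16,.01):
    pts,nr=silh(a,KEY,(.5168,-.3202,t),.066);s=score(a['img'],pts,nr,1.2,.2);print(round(t,2),np.round(s[0],1),round(s[1],1))
    if best is None or s[1]>best[1]: best=(t,s[1])
cv2.imwrite('pics/g1.png',draw(a,KEY,(.5168,-.3202,best[0]),.066,r,8,'x.png'))
cv2.imwrite('pics/g1s.png',cv2.resize(a['img'][100:190,290:390],None,fx=6,fy=6,interpolation=cv2.INTER_CUBIC))
cv2.imwrite('pics/g1t.png',cv2.resize(b['img'][190:290,350:450],None,fx=6,fy=6,interpolation=cv2.INTER_CUBIC))
E
```

```text
t 19.93 pos [ 0.3608 -0.1841  0.2228] psi 2.0361 f [1.16 0.43 1.59] m [-0.02 -0.02 -0.  ] open 0.417 q6 -1.23
dp [-6.371  2.608  4.151] yaw -13.791 zdir [ 0.006 -0.003 -1.   ]
-0.06 [-0.4  1. ] 136.1
-0.05 [-0.4  0.8] 137.7
-0.04 [-0.4  0.8] 139.3
-0.03 [-0.2  0.8] 141.0
-0.02 [-0.2  0.8] 142.6
-0.01 [-0.2  0.6] 143.7
0.0 [-0.2  0.6] 144.8
0.01 [-0.   0.6] 144.9
0.02 [-0.   0.4] 145.4
0.03 [-0.   0.4] 146.4
0.04 [-0.   0.4] 146.4
0.05 [-0.   0.2] 146.5
0.06 [0.2 0.2] 145.8
0.07 [ 0.2 -0. ] 145.4
0.08 [ 0.2 -0. ] 144.1
0.09 [ 0.2 -0.2] 142.9
0.1 [ 0.4 -0.4] 141.0
0.11 [ 0.4 -0.4] 139.3
0.12 [ 0.4 -0.6] 137.1
0.13 [ 0.6 -0.6] 135.0
0.14 [ 0.6 -0.8] 132.7
0.15 [ 0.6 -1. ] 130.2
```

View pics/g1.png

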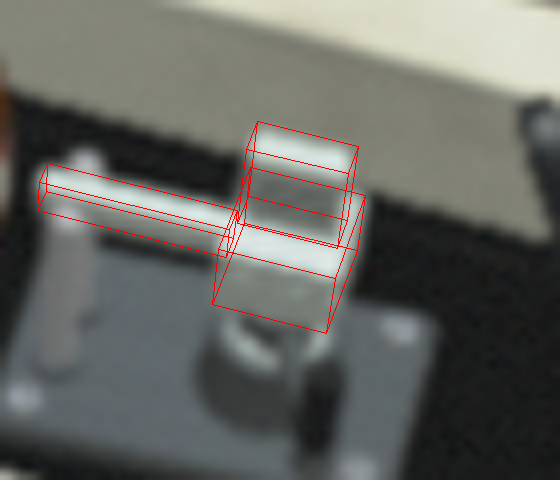

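View pics/g1s.png

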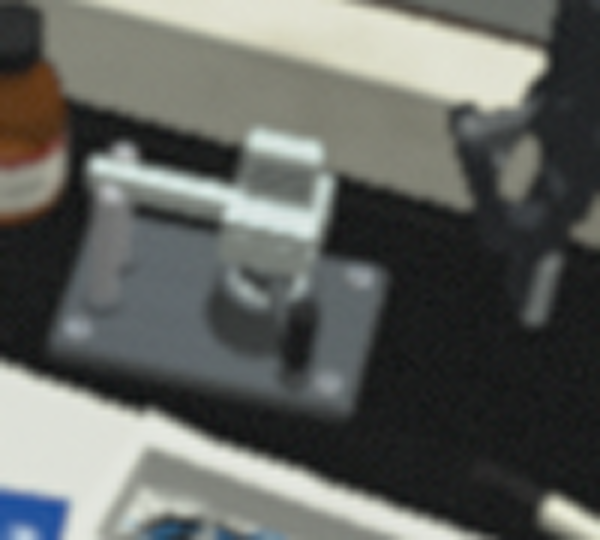

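View pics/g1t.png

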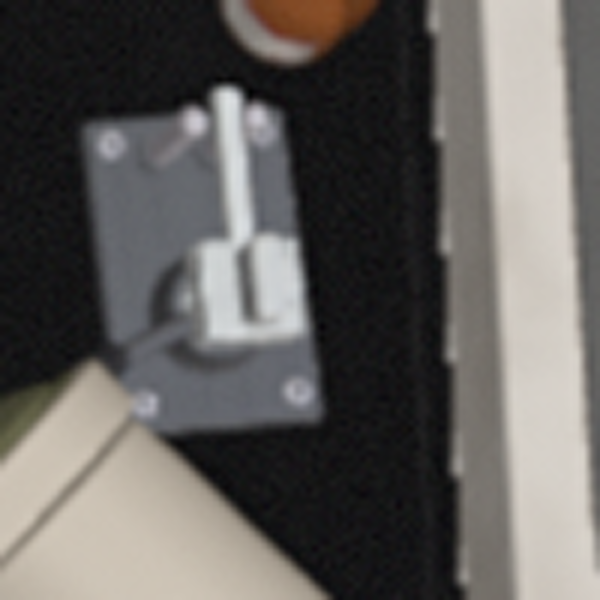

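Run:
```python
from h import *
a=ctrl.capture('scene');b=ctrl.capture('top')
for n,p,r,k in(('s',a,(320,130,350,175),13),('t',b,(360,235,395,260),20)):
    im=cv2.resize(p['img'][r[1]:r[3],r[0]:r[2]],None,fx=k,fy=k,interpolation=cv2.INTER_CUBIC)
    im=cv2.convertScaleAbs(im,alpha=1.6,beta=10)
    for th,col in((100,(255,0,0)),(105,(0,255,255)),(110,(0,255,0)),(115,(0,0,255)),(120,(255,0,255))):
        f=np.radians(th)+.098
        P=[proj(p,[.5172+ρ*np.cos(f),-.3202+ρ*np.sin(f),.05]) for ρ in(.02,.07)]
        P+=[proj(p,[.5172+.07*np.cos(f),-.3202+.07*np.sin(f),.095])]
        P=[(int((u-r[0]+.5)*k),int((v-r[1]+.5)*k)) for u,v in P]
        cv2.polylines(im,[np.array(P)],False,col,1)
    cv2.imwrite(f'pics/k{n}.png',im)
```

```text
(no output)
```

View pics/ks.png

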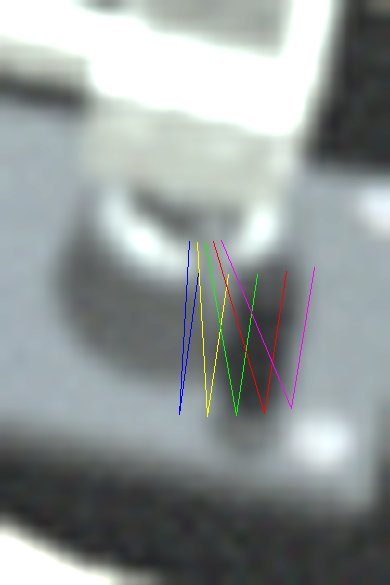

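View pics/kt.png

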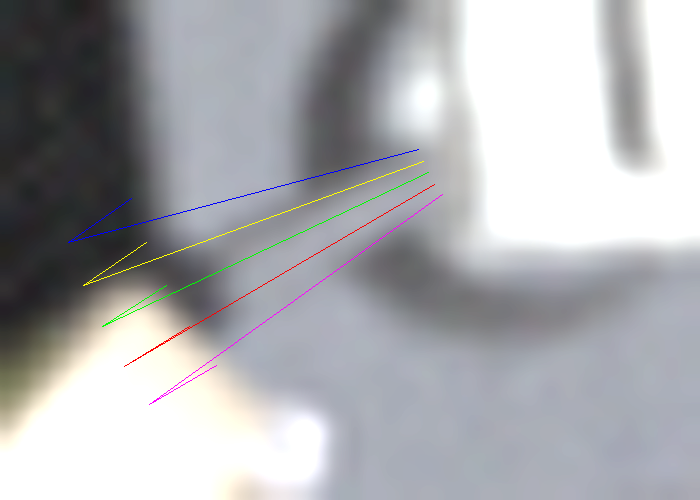

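play_rows(commands=[{"gripper": 0,"dp": [-1.2,0.5,0],"yaw": -1.4},{"gripper": 0,"dp": [-2.4,1.0,0],"yaw": -2.8},{"gripper": 0,"dp": [-3.6,1.5,0],"yaw": -4.2},{"gripper": 0,"dp": [-4.8,2.0,0],"yaw": -5.6},{"gripper": 0,"dp": [-5.8,2.4,0],"yaw": -7.0},{"gripper": 0,"dp": [-6.3,2.6,0],"yaw": -8.4},{"gripper": 0,"dp": [-6.35,2.6,0.5],"yaw": -9.8},{"gripper": 0,"dp": [-6.35,2.6,1],"yaw": -11.2},{"gripper": 0,"dp": [-6.35,2.6,1.5],"yaw": -12.6},{"gripper": 0,"dp": [-6.35,2.6,1.5],"yaw": -13.2},{"gripper": 0,"dp": [-6.35,2.6,1.5],"yaw": -13.2},{"gripper": 0,"dp": [-6.35,2.6,1.5],"yaw": -13.2}])

```text
time: 21.13
ee_pos: [0.5169, -0.3232, 0.1732]
tool_rot: [-0.0, -0.021, 1.0, 0.0]
wrist_force: [-0.5, 0.0, -0.2]
opening: 0.498
```

```bash
python3 go.py .5165 -.3202 .1005 .05;  python3 - <<'E'
from h import *
a=ctrl.capture('scene')
cv2.imwrite('pics/g2s.png',cv2.resize(a['img'][80:190,290:390],None,fx=6,fy=5,interpolation=cv2.INTER_CUBIC))
E
```

```text
t 21.13 pos [ 0.5169 -0.3232  0.1732] psi -3.0995 f [-0.51  0.   -0.23] m [ 0.01 -0.07  0.02] open 0.498 q6 -2.37
dp [0.008 0.099 2.424] yaw -0.09 zdir [-0.001  0.001 -1.   ]
```

View pics/g2s.png

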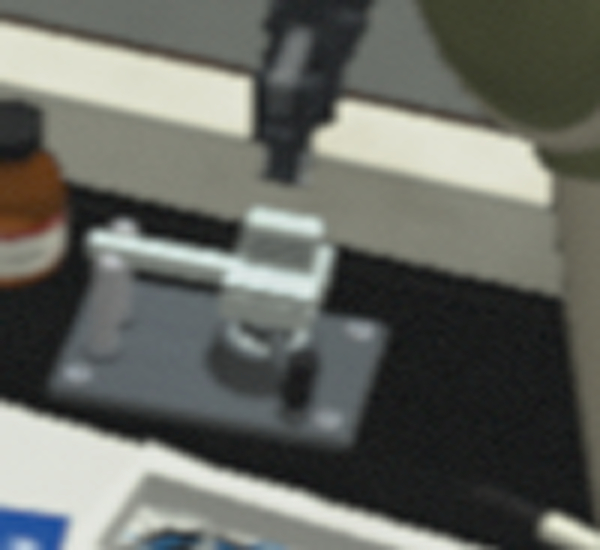

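play_rows(commands=[{"gripper": 0,"dp": [0.01,0.1,0.6],"yaw": -0.09},{"gripper": 0,"dp": [0.01,0.1,1.3],"yaw": -0.09},{"gripper": 0,"dp": [0.01,0.1,1.9],"yaw": -0.09},{"gripper": 0,"dp": [0.01,0.1,2.38],"yaw": -0.09},{"gripper": 0,"dp": [0.01,0.1,2.38],"yaw": -0.09},{"gripper": 0,"dp": [0.01,0.1,2.38],"yaw": -0.09}])

```text
time: 21.68
ee_pos: [0.5164, -0.3198, 0.103]
tool_rot: [-0.0, -0.026, 1.0, 0.0]
wrist_force: [-0.3, -0.5, 0.2]
opening: 0.504
```

```bash
python3 go.py .5165 -.3202 .1005 .05
```

```text
t 21.68 pos [ 0.5164 -0.3198  0.103 ] psi -3.0902 f [-0.29 -0.54  0.19] m [0.   0.03 0.02] open 0.504 q6 -2.37
dp [-0.001 -0.014  0.082] yaw 0.016 zdir [-0.  0. -1.]
```

play_rows(commands=[{"gripper": 0.3,"dp": [0,-0.01,0.06],"yaw": 0},{"gripper": 1,"dp": [0,-0.01,0.06],"yaw": 0},{"gripper": 1,"dp": [0,-0.01,0.06],"yaw": 0},{"gripper": 1,"dp": [0,-0.01,0.06],"yaw": 0},{"gripper": 1,"dp": [0,-0.01,0.06],"yaw": 0},{"gripper": 1,"dp": [0,-0.01,0.06],"yaw": 0},{"gripper": 1,"dp": [0,-0.01,0.06],"yaw": 0}], grip_force=30)

```text
time: 22.27
ee_pos: [0.5167, -0.3196, 0.1022]
tool_rot: [0.001, -0.027, 1.0, -0.0]
wrist_force: [-0.3, 4.0, 5.8]
opening: 0.16
```

```bash
python3 go.py .5165 -.3202 .1005 .05
```

```text
t 22.27 pos [ 0.5167 -0.3196  0.1022] psi -3.0886 f [-0.28  3.99  5.81] m [0.67 0.07 0.23] open 0.16 q6 -2.37
dp [ 0.007 -0.019  0.056] yaw 0.035 zdir [ 0.001 -0.001 -1.   ]
```

play_rows(commands=[{"gripper": 1,"dp": [0,-0.01,-0.1],"yaw": 0},{"gripper": 1,"dp": [0,-0.01,-0.2],"yaw": 0},{"gripper": 1,"dp": [0,-0.01,-0.3],"yaw": 0},{"gripper": 1,"dp": [0,-0.01,-0.3],"yaw": 0}], grip_force=50)

```text
time: 22.6
ee_pos: [0.5166, -0.3196, 0.1098]
tool_rot: [-0.0, -0.026, 1.0, 0.001]
wrist_force: [3.3, 3.0, -4.5]
opening: 0.156
```

```bash
python3 go.py .5165 -.3202 .1005 .05;  python3 - <<'E'
from h import *
a=ctrl.capture('scene')
cv2.imwrite('pics/g3s.png',cv2.resize(a['img'][80:190,290:390],None,fx=6,fy=5,interpolation=cv2.INTER_CUBIC))
E
```

```text
t 22.6 pos [ 0.5166 -0.3196  0.1098] psi -3.0887 f [ 3.35  2.99 -4.54] m [ 0.54 -0.55  0.28] open 0.156 q6 -2.37
dp [ 0.003 -0.019  0.309] yaw 0.033 zdir [-0.     0.001 -1.   ]
```

View pics/g3s.png

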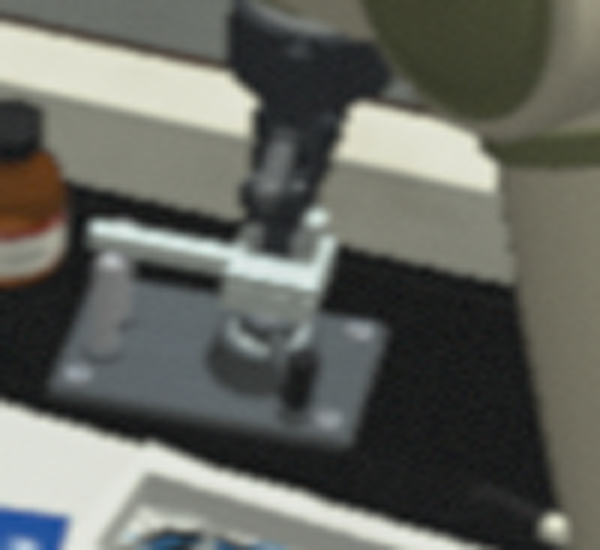

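play_rows(commands=[{"gripper": 1,"dp": [0,0,-0.08],"yaw": -0.3},{"gripper": 1,"dp": [0,0,-0.16],"yaw": -0.3},{"gripper": 1,"dp": [0,0,-0.24],"yaw": -0.3},{"gripper": 1,"dp": [0,0,-0.3],"yaw": -0.3}])

```text
time: 22.98
ee_pos: [0.5163, -0.32, 0.1194]
tool_rot: [-0.0, -0.039, 0.999, 0.0]
wrist_force: [1.9, 2.3, -3.6]
opening: 0.152
```

```bash
python3 go.py .5165 -.3202 .1005 .05
```

```text
t 22.98 pos [ 0.5163 -0.32    0.1194] psi -3.0636 f [ 1.92  2.3  -3.62] m [ 0.51 -0.35 -0.09] open 0.152 q6 -2.4
dp [-0.005 -0.006  0.63 ] yaw 0.321 zdir [-0.  0. -1.]
```

Moment relieved; continue straight up and clear.

play_rows(commands=[{"gripper": 1,"dp": [0,0,-0.15],"yaw": 0},{"gripper": 1,"dp": [0,0,-0.35],"yaw": 0},{"gripper": 1,"dp": [0,0,-0.7],"yaw": 0},{"gripper": 1,"dp": [0,0,-1.5],"yaw": 0},{"gripper": 1,"dp": [0,0,-2.5],"yaw": 0},{"gripper": 1,"dp": [0,0,-3.5],"yaw": 0},{"gripper": 1,"dp": [0,0,-4.3],"yaw": 0},{"gripper": 1,"dp": [0,0,-4.3],"yaw": 0}])

```text
time: 23.65
ee_pos: [0.5173, -0.3214, 0.2551]
tool_rot: [0.004, -0.039, 0.999, -0.004]
wrist_force: [0.3, 0.2, -1.7]
opening: 0.153
```

```bash
python3 go.py .4925 .1803 .24 .58;  python3 - <<'E'
from h import *
a=ctrl.capture('scene')
cv2.imwrite('pics/g4s.png',cv2.resize(a['img'][50:190,280:400],None,fx=4,fy=4,interpolation=cv2.INTER_CUBIC))
E
```

```text
t 23.65 pos [ 0.5173 -0.3214  0.2551] psi -3.0632 f [ 0.31  0.19 -1.74] m [-0.04 -0.04 -0.01] open 0.153 q6 -2.4
dp [-0.482 16.741  0.359] yaw -5.748 zdir [ 0.008 -0.008 -1.   ]
```

View pics/g4s.png

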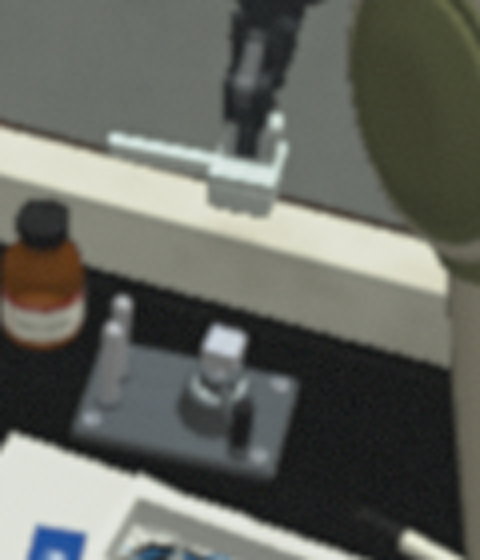

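The key is clear of the head, which stands free at (222,345) in the crop. I'm returning the key to its original spot, which I know is empty.

play_rows(commands=[{"gripper": 1,"dp": [0,0.6,0],"yaw": -0.2},{"gripper": 1,"dp": [-0.1,1.8,0],"yaw": -0.6},{"gripper": 1,"dp": [-0.1,3.1,0],"yaw": -1.1},{"gripper": 1,"dp": [-0.1,4.4,0],"yaw": -1.6},{"gripper": 1,"dp": [-0.2,5.7,0],"yaw": -2.1},{"gripper": 1,"dp": [-0.2,7.0,0],"yaw": -2.6},{"gripper": 1,"dp": [-0.2,8.3,0],"yaw": -3.1},{"gripper": 1,"dp": [-0.3,9.6,0],"yaw": -3.6},{"gripper": 1,"dp": [-0.3,10.9,0],"yaw": -4.1},{"gripper": 1,"dp": [-0.3,12.2,0],"yaw": -4.6},{"gripper": 1,"dp": [-0.4,13.5,0],"yaw": -5.1},{"gripper": 1,"dp": [-0.4,14.5,0],"yaw": -5.6}])

```text
time: 24.7
ee_pos: [0.4932, 0.1169, 0.2476]
tool_rot: [-0.001, -0.281, 0.96, 0.0]
wrist_force: [0.1, -1.4, -0.6]
opening: 0.157
```

```bash
python3 go.py .4925 .1803 .24 .58;  python3 - <<'E'
from h import *
a=ctrl.capture('scene');b=ctrl.capture('top')
cv2.imwrite('pics/h1t.png',cv2.resize(b['img'][190:290,350:450],None,fx=6,fy=6,interpolation=cv2.INTER_CUBIC))
for n,p,r,k in(('s',a,(310,115,360,180),9),('t',b,(360,215,410,265),12)):
    im=cv2.resize(p['img'][r[1]:r[3],r[0]:r[2]],None,fx=k,fy=k,interpolation=cv2.INTER_CUBIC)
    im=cv2.convertScaleAbs(im,alpha=1.4,beta=10)
    for th,col in((106,(0,255,255)),(112,(0,255,0)),(118,(0,0,255))):
        f=np.radians(th)+.098
        P=[proj(p,[.5172+ρ*np.cos(f),-.3202+ρ*np.sin(f),.05]) for ρ in(.02,.07)]+[proj(p,[.5172+.07*np.cos(f),-.3202+.07*np.sin(f),.095])]
        cv2.polylines(im,[np.array([(int((u-r[0]+.5)*k),int((v-r[1]+.5)*k)) for u,v in P])],False,col,1)
    for s,col in((0,(0,255,0)),(-.1,(0,0,255)),(-.2,(255,0,0))):
        P=[]
        for x,y in((1,1),(1,-1),(-1,-1),(-1,1)):
            c,d=np.cos(.098+s)*.012,np.sin(.098+s)*.012;u,v=proj(p,[.5172+c*x-d*y,-.3202+d*x+c*y,.084]);P.append((int((u-r[0]+.5)*k),int((v-r[1]+.5)*k)))
        cv2.polylines(im,[np.array(P)],True,col,1)
    cv2.imwrite(f'pics/h{n}.png',im)
E
```

```text
t 24.7 pos [0.4932 0.1169 0.2476] psi -2.5713 f [ 0.13 -1.36 -0.59] m [-0.03 -0.05 -0.06] open 0.157 q6 -2.14
dp [-1.122  1.792  0.253] yaw -0.111 zdir [-0.001  0.    -1.   ]
```

View pics/hs.png

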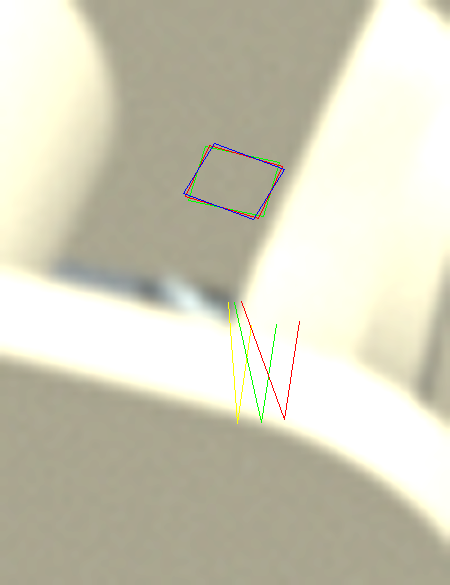

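View pics/ht.png

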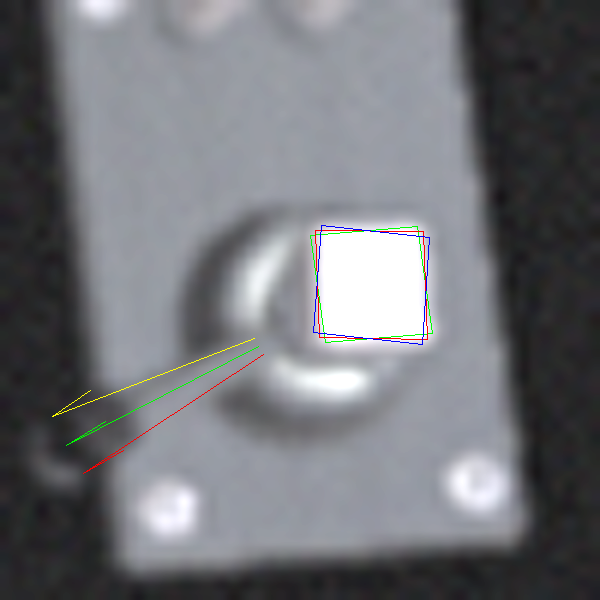

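Head turned about −0.1 rad and lever at about 112–113°, both as expected. Now placing the key.

play_rows(commands=[{"gripper": 1,"dp": [-0.5,0.9,0],"yaw": -0.1},{"gripper": 1,"dp": [-1.0,1.6,0.3],"yaw": -0.1},{"gripper": 1,"dp": [-1.0,1.6,1.3],"yaw": -0.1},{"gripper": 1,"dp": [-1.0,1.6,2.6],"yaw": -0.1},{"gripper": 1,"dp": [-1.0,1.6,3.9],"yaw": -0.1},{"gripper": 1,"dp": [-1.0,1.6,5.1],"yaw": -0.1},{"gripper": 1,"dp": [-1.0,1.6,6.1],"yaw": -0.1},{"gripper": 1,"dp": [-1.0,1.6,6.6],"yaw": -0.1},{"gripper": 1,"dp": [-1.0,1.6,6.6],"yaw": -0.1},{"gripper": 1,"dp": [-1.0,1.6,6.6],"yaw": -0.1}])

```text
time: 25.63
ee_pos: [0.4935, 0.1704, 0.0498]
tool_rot: [-0.001, -0.284, 0.959, 0.0]
wrist_force: [1.1, 0.0, -0.6]
opening: 0.15
```

```bash
python3 go.py .4925 .1803 .036 .58;  python3 - <<'E'
from h import *
a=ctrl.capture('scene')
cv2.imwrite('pics/i1.png',cv2.resize(a['img'][230:330,220:320],None,fx=5,fy=5,interpolation=cv2.INTER_CUBIC))
E
```

```text
t 25.63 pos [0.4935 0.1704 0.0498] psi -2.5663 f [ 1.05  0.   -0.63] m [-0.02 -0.01 -0.06] open 0.15 q6 -2.04
dp [-0.153  0.295  0.46 ] yaw -0.054 zdir [-0.002 -0.    -1.   ]
```

View pics/i1.png

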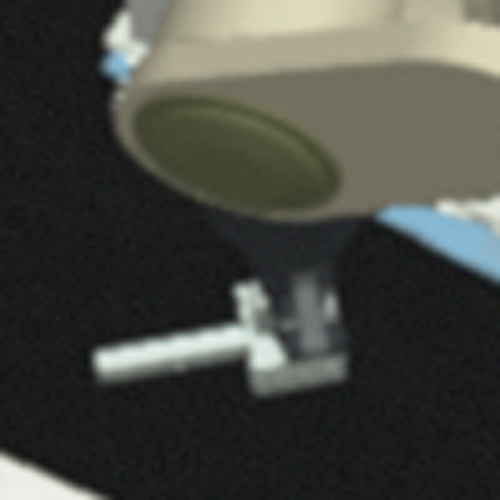

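play_rows(commands=[{"gripper": 1,"dp": [0,0,0.2],"yaw": 0},{"gripper": 1,"dp": [0,0,0.35],"yaw": 0},{"gripper": 1,"dp": [0,0,0.46],"yaw": 0},{"gripper": 1,"dp": [0,0,0.46],"yaw": 0}])

```text
time: 26.02
ee_pos: [0.4937, 0.1711, 0.0364]
tool_rot: [0.0, -0.284, 0.959, -0.0]
wrist_force: [0.0, -0.5, -2.4]
opening: 0.152
```

```bash
python3 go.py .4925 .1803 .036 .58
```

```text
t 26.02 pos [0.4937 0.1711 0.0364] psi -2.5654 f [ 0.01 -0.5  -2.41] m [-0.05 -0.02 -0.02] open 0.152 q6 -2.04
dp [-0.133  0.28   0.014] yaw -0.044 zdir [ 0.001  0.    -1.   ]
```

play_rows(commands=[{"gripper": 1,"dp": [0,0,0.03],"yaw": 0},{"gripper": 1,"dp": [0,0,0.05],"yaw": 0},{"gripper": 1,"dp": [0,0,0.05],"yaw": 0},{"gripper": 1,"dp": [0,0,0.05],"yaw": 0}])

```text
time: 26.35
ee_pos: [0.4937, 0.1712, 0.0362]
tool_rot: [0.001, -0.284, 0.959, -0.0]
wrist_force: [-4.1, -0.8, 12.2]
opening: 0.154
```

```bash
python3 go.py .4925 .1803 .036 .58
```

```text
t 26.35 pos [0.4937 0.1712 0.0362] psi -2.5651 f [-4.07 -0.8  12.2 ] m [-0.29  0.67 -0.1 ] open 0.154 q6 -2.04
dp [-0.132  0.278  0.007] yaw -0.041 zdir [ 0.001 -0.    -1.   ]
```

It's on the bench. Release slowly and retreat upward.

play_rows(commands=[{"gripper": 0.6,"dp": [0,0,-0.03],"yaw": 0},{"gripper": 0.2,"dp": [0,0,-0.03],"yaw": 0},{"gripper": -0.2,"dp": [0,0,-0.03],"yaw": 0},{"gripper": -0.2,"dp": [0,0,-0.03],"yaw": 0},{"gripper": -0.2,"dp": [0,0,-0.6],"yaw": 0},{"gripper": -0.2,"dp": [0,0,-1.6],"yaw": 0},{"gripper": -0.2,"dp": [0,0,-2.8],"yaw": 0},{"gripper": -0.2,"dp": [0.8,0,-4],"yaw": 0},{"gripper": -0.2,"dp": [2,1,-5.2],"yaw": 0},{"gripper": -0.2,"dp": [3.2,2,-6],"yaw": 0},{"gripper": -0.2,"dp": [4,3,-6.5],"yaw": 0},{"gripper": -0.2,"dp": [4,3,-6.5],"yaw": 0}])

```text
time: 27.35
ee_pos: [0.3414, 0.1813, 0.2312]
tool_rot: [0.001, -0.284, 0.959, 0.0]
wrist_force: [0.2, 0.2, -0.3]
opening: 0.602
```

```bash
python3 go.py .4925 .1803 .036 .58;  python3 - <<'E'
from h import *
a=ctrl.capture('scene');b=ctrl.capture('top')
cv2.imwrite('pics/j1.png',a['img']);cv2.imwrite('pics/j2.png',b['img'])
H={'screw_head':.084,'lever_knob':.075,'key_grip':.047,'amber_bottle_mid':.055,'conical_flask_mid':.055,'dropper_bottle_mid':.032}
for l,z in H.items():
    for n,p in(('s',a),('t',b)):
        for q in ctrl.landmark_of(p,l)[:1]: print(l,n,round(q['confidence'],2),np.round(q['position'],1),np.round(atz(p,q['position'],z),4))
for n,p,r,k in(('s',a,(310,115,360,180),9),('t',b,(360,215,410,265),12)):
    im=cv2.resize(p['img'][r[1]:r[3],r[0]:r[2]],None,fx=k,fy=k,interpolation=cv2.INTER_CUBIC)
    im=cv2.convertScaleAbs(im,alpha=1.2,beta=10)
    for th,col in((106,(0,255,255)),(112,(0,255,0)),(118,(0,0,255))):
        f=np.radians(th)+.098
        P=[proj(p,[.5172+ρ*np.cos(f),-.3202+ρ*np.sin(f),.05]) for ρ in(.02,.07)]+[proj(p,[.5172+.07*np.cos(f),-.3202+.07*np.sin(f),.095])]
        cv2.polylines(im,[np.array([(int((u-r[0]+.5)*k),int((v-r[1]+.5)*k)) for u,v in P])],False,col,1)
    cv2.imwrite(f'pics/j{n}.png',im)
E
```

```text
t 27.35 pos [0.3414 0.1813 0.2312] psi -2.5656 f [ 0.17  0.21 -0.25] m [ 0.01 -0.04 -0.01] open 0.602 q6 -1.97
dp [-4.197 -2.77   6.511] yaw -0.046 zdir [ 0.001  0.    -1.   ]
screw_head s 0.7 [333.3 136.4] [ 0.5209 -0.3115  0.084 ]
screw_head t 0.75 [389.  237.4] [ 0.5194 -0.3164  0.084 ]
lever_knob s 0.68 [342.2 154.1] [ 0.4792 -0.2657  0.075 ]
lever_knob t 0.41 [365.4 249. ] [ 0.4888 -0.2546  0.075 ]
key_grip s 0.65 [278.6 292. ] [0.4917 0.1689 0.047 ]
key_grip t 0.72 [209.4 247.1] [0.4925 0.1654 0.047 ]
amber_bottle_mid s 0.82 [289.2 117.4] [ 0.6739 -0.3635  0.055 ]
amber_bottle_mid t 0.84 [403.3 184.6] [ 0.6733 -0.3691  0.055 ]
conical_flask_mid s 0.75 [198.4 277.8] [0.678 0.209 0.055]
conical_flask_mid t 0.69 [193.9 180.5] [0.678  0.2157 0.055 ]
dropper_bottle_mid s 0.43 [192.1 312.4] [0.6589 0.2832 0.032 ]
dropper_bottle_mid t 0.72 [172.8 190.4] [0.6547 0.2787 0.032 ]
```

View pics/j1.png

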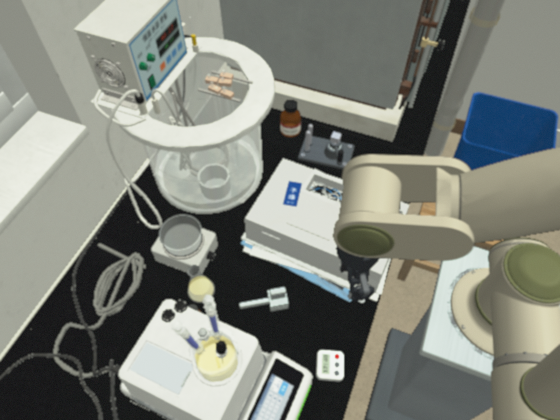

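View pics/js.png

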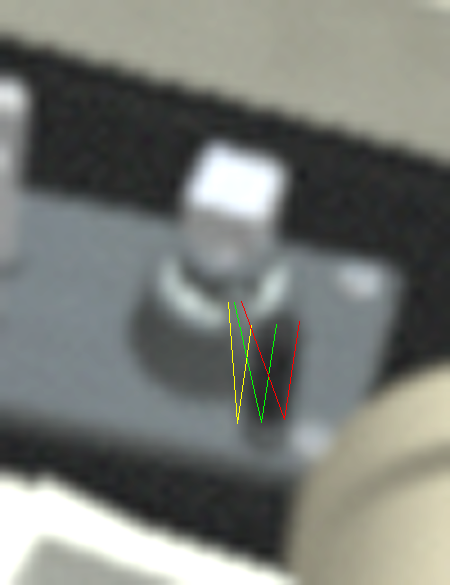

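View pics/j2.png

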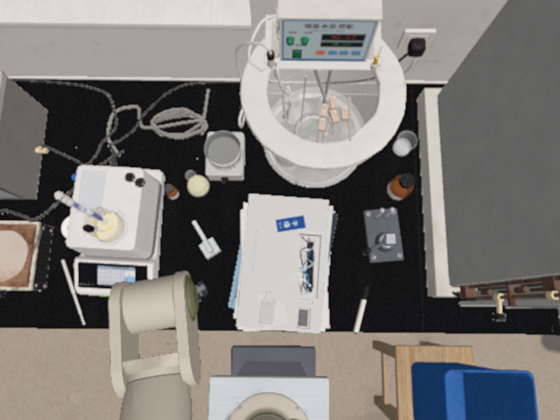

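```bash
python3 -c "
from h import *
print(ctrl.get_obs()['dq'].round(4));print(ctrl.finish_job())"
```

```text
[ 0.0024 -0.0036  0.002   0.0009 -0.0001 -0.0011]
the job is handed in; nothing more can be done
None
```

I handed the job in at about 27.5 s of the 72 s. No verdict came back, so what follows rests on my own checks.

- **Key on:** I fitted the key fully down over the head with its arm between the posts and let go of it. The pictures showed it seated at the expected height.
- **Nut tightened:** I pushed the lever clockwise with shut fingers until the knob force was about 7.3–7.5 N, which works out to a washer turn of about 0.022–0.025 rad.
- **Key off:** I lifted the key off and stood it upright close to where it started, about 0.49 m from the screw, and released it.
- **Last pictures:**
  - With the key off, the head was at about −0.1 rad and the lever at about 112–113°. That fits the nut being on its stop with the washer wound.
  - The bottles and the flask stayed in place, within the networks' scatter of a few millimetres.
  - The arm was clear of everything.

**Doubts:**
- **Washer:** The last part of the push moved the fingers further than the force explains, which would mean up to about 0.05 rad if it were all washer turn. I put the difference down to play in the key and give in the fingers. The washer's value rests on the force alone, since the pictures cannot resolve it.
- **Screw:** While lifting the key off I briefly read a 0.28 N m twist, which I relieved by turning the gripper 1.5°. The head's angle afterwards still looked within limits.

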